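# Brake the idling sample carousel by touch and lock it with its pin

## Task

The white sample carousel is idling round. Take the red-headed lock pin out of its grey block, set its foot lightly on the turning plate inside the blue fork, and rub the wheel down to a slow creep (under 0.4 rad/s) as the orange-framed hole comes up to the fork; let the hole creep under the pin, press the pin fully home in the slot below so that the wheel is stopped and locked, and let go. Be gentle: do not press hard on the wheel or let it slam into the pin, and leave the bottles and the small vial on the bench alone.

Things in the scene. Friction and masses are not known exactly. Their poses are not given: they have to be found in the camera images.
- pin_grip (a point): lock pin: red round head 20 mm across and 44 mm tall on a steel shank 10 mm across; 107 mm long in all, 80 g. This point is on its axis at mid-height of the head, 85 mm above the foot. z points up along the pin, away from the foot. The pin stands upright in the grey block at the start.
- pin_foot (a point): centre of the foot of the lock pin, the lowest point of its shank; the foot is bevelled to 6 mm across over the last 3 mm.
- pin_block: grey rest block, 60 x 60 x 30 mm, fixed to the bench, origin at the centre of its underside; the pin stands loosely in its hole, 13 mm wide and 22 mm deep.
- slot (a point): the fixed slot under the wheel, at its mouth in the top face of the aluminium socket block, 30 mm above the bench. x points radially out from the wheel's axle, z up. The slot is 13 mm wide along y, 18 mm long along x, 18 mm deep. The axle stands 85 mm from here along -x. The pin goes down through the fork, the wheel's hole and into this slot.
- hole (a point): centre of the locking hole in the wheel's top face: a square through-hole 15 x 15 mm with an orange frame, 85 mm from the axle. It turns with the wheel and lies over the slot once a turn. The wheel is a white disc 220 mm across, 10 mm thick, top face 52 mm above the bench when not pressed; four small vials on it reach 79 mm above the bench at 42 mm from the axle.
- wheel (a joint): angle of the wheel in rad, counting up over many turns, counterclockwise from above; the hole is over the slot at every whole multiple of 2 pi. A weak slipping drive keeps turning it, free at about 1.0 to 2.1 rad/s; a few newtons of rubbing slow it, more stalls it, and it starts again when eased. Strength of drive and friction differ from day to day.
- bottle_std: white bottle with blue cap, 56 mm across, 105 mm tall, loose, origin at the centre of its underside; bystander
- amber: amber bottle with blue cap, 66 mm across, 135 mm tall, loose, origin at the centre of its underside; bystander
- scint: small clear vial with white cap, 27 mm across, 60 mm tall, loose, origin at the centre of its underside; bystander
- fork (a point): middle of the gap of the fixed blue fork, at its top face, straight above the slot, 67 mm above the bench; axes as the slot's. The gap is 14 mm wide along y and open towards the axle; the prongs are 10 mm thick (underside 57 mm above the bench) and 12 mm wide; the post, as high as the prongs, stands outside the rim, 32 to 50 mm from here along +x.
- hub (a joint): how far the wheel is pressed down on its sprung hub, in m: 0 at rest at the top, 0.010 at the lower stop. It sinks level, beginning at about 0.6 N and then 0.5 N more per mm, and rises again when let go.
Not all that is in view belongs to the job. Leave any yellow look-alike of the part that bears pin_grip alone.

How it is judged:
By the outcome, as a careful person would: the job done as asked, in the order asked, and still so for the second after the job is handed in, with the robot touching nothing.
It also fails if it takes over 72 s, if anything falls off the work surface, if the arm or the gripper's body presses on something with over 40 N, if the wrist force passes 120 N, or if a joint passes its speed limit or range.

## Robot

A 6-joint arm with a two-finger parallel gripper is mounted at the origin on the work surface; the furniture and walls round the work are solid. World frame = base frame: x ahead of the robot, y to its left, z up, the work surface at z = 0. Lengths are in m, angles in degrees, forces in N, time in s.
With the tool pointing down it reaches from about 0.4 to 0.825 m from the base axis. Payload 7 kg.
Tool frame: the origin (TCP) lies at the very end of the fingers, on their centre line; the grasp point (between the pads) lies 19 mm behind it; x points along the fingers, y is the direction in which the jaws open and shut, and the axes are right-handed (so a half turn about x gives the same grasp; the last joint's range is limited). The gripper opens to 88 mm and grips with 3 to 60 N. Pads are 19 mm wide; open, the fingers measure 130 mm over their backs; the gripper's body (78 mm by 193 mm) begins 47 mm behind the grasp point.
Start: joints at [83.428, 20.546, 0.682, 0, -70.136, -16.507], TCP at [0.265, 0.621, 0.227] pointing down, gripper open.
Joint ranges: [-176.03, 176.03], [-82.01, 121.73], [-58.28, 71.71], [-173.87, 95.51], [-174.79, -0.11], [-173.66, 173.66]. Speed limits (degrees/s): [136.94, 136.94, 172.46, 180, 180, 180].

## Interface

Orientations are given as [roll, pitch, yaw] about the fixed x, y, z axes, in that order (R = Rz(yaw) Ry(pitch) Rx(roll)).
In Python, from plant import monitor, eyes, ticket gives the robot as it stands. The module is installed in compiled form; this text tells all that it offers.
- The arm moves only by the shell command python3 -m crank 'ROWS'. ROWS is JSON, a list of rows, each an object with "linear": the shift along the world's x, y, z in units of 60 mm (1.0 is 60 mm), a list of three; "rot": the turn, a rotation vector about the world's x, y, z in units of 5 degrees (1.0 is 5 degrees), a list of three; "hand": the opening, from 0 (shut) to 1 (fully open). In form: [{"linear": [tx, ty, tz], "rot": [ax, ay, az], "hand": hand}, ...]. A call has 1 to 20 rows; each row shifts and turns the pose as measured when the row begins; what a row does not reach is not made up. A row lasts 1/8 s, in which the tool goes at most 62.5 mm and 10.7 degrees, less where a joint would pass 70% of its speed; a pose out of reach is approached as far as the arm can. A call is refused whole if a number of a shift passes 1 or a number of a turn 1, either way. A call with a gripper value outside its range is refused whole. The fingers move at their own pace and stop on an object; the grip force is fixed at half the most. Time passes only in rows, so rows that do not move let the fingers close. It gives the time, the measured TCP pose, the force and the opening at its end, in the units of the state.
- monitor.get_obs(): the state, without advancing time (a new reading comes with each control period).
- eyes.snapshot(name): name is "side" or "top"; returns a dict with "image" (384x512x3 uint8, red, green, blue), "depth" (384x512 float32, m along the optical axis (not along the pixel's ray), 0 where there is no reading), "K" (3x3 intrinsics, pixels), "k1" (the pictures are not rectified: a ray, as slopes to the right and down, at radius r is drawn at 1 + k1 r^2 times it, then the intrinsics apply), "camera_from_world" (4x4, takes a point from world to camera coordinates). Camera axes: x right, y up, looking along -z (the intrinsics and any distortion apply to the point x, -y, -z); pixel columns grow to the right and rows downward; lengths in m; the calibration is good to about 2 mm. A picture is of the moment at which its call begins.
- ticket.close_job(): hands the job in, once; it reports no verdict.
The state is a dict: "clock": time; "joint_pos": joint angles; "qvel": joint speeds; "tau": joint torques, N m; "tool_pos": TCP position; "orientation": TCP orientation; "force": force on the tool from outside, world axes, zero at the start; "moment": the same for the moment, N m; "opening": finger opening in m.
Only numpy, scipy, OpenCV 4.12 (cv2) and the standard library are available. Lean on these libraries where they do the work, as an engineer would, in place of code of your own. Each camera call takes 0.05 s, during which the arm holds its last target.

## Working session

There is one attempt and no reset: what is moved stays moved. The work goes in short steps, Python scripts to look and compute and a shell command to move; the robot and the scene stay as the last step left them, time stands still between calls to the robot, and variables do not carry over. Pictures are saved under pics/ and viewed, and the job is handed in when it is done.

```bash
mkdir -p pics; ls; cat > h.py <<'E'
import numpy as np, cv2
from plant import monitor, eyes, ticket
def snap(n,fn=None):
    s=eyes.snapshot(n)
    if fn: cv2.imwrite('pics/'+fn,s['image'][:,:,::-1]); np.savez('pics/'+fn+'.npz',**s)
    return s
def ray(s,u,v):
    K=s['K'];k1=float(s['k1'])
    xd=(u-K[0,2])/K[0,0];yd=(v-K[1,2])/K[1,1]
    x,y=xd,yd
    for _ in range(30):
        f=1+k1*(x*x+y*y);x,y=xd/f,yd/f
    T=np.linalg.inv(s['camera_from_world'])
    return T[:3,3],T[:3,:3]@np.array([x,-y,-1.])
def onz(s,u,v,z):
    o,d=ray(s,u,v);return o+d*(z-o[2])/d[2]
def dep(s,u,v):
    o,d=ray(s,u,v);return o+d*s['depth'][int(round(v)),int(round(u))]
def proj(s,p):
    c=s['camera_from_world']@np.append(p,1);x,y=c[0]/-c[2],-c[1]/-c[2]
    f=1+float(s['k1'])*(x*x+y*y);K=s['K']
    return K[0,0]*x*f+K[0,2],K[1,1]*y*f+K[1,2]
E
python3 - <<'E'
from h import *
for n in('top','side'):
    s=snap(n,n+'0.png');print(n,s['K'],s['k1'],np.linalg.inv(s['camera_from_world'])[:3].round(3))
print(monitor.get_obs())
E
```

```text
pics
top [[416.8709822    0.         254.75426775]
 [  0.         416.8709822  197.35370732]
 [  0.           0.           1.        ]] -0.10355389125785892 [[ 0.01   0.984 -0.179  0.322]
 [-1.     0.014  0.018  0.117]
 [ 0.02   0.179  0.984  0.993]]
side [[354.35552645   0.         259.28039455]
 [  0.         354.35552645 189.74242836]
 [  0.           0.           1.        ]] -0.041590646019981824 [[-0.967  0.138 -0.215  0.303]
 [-0.254 -0.444  0.859  0.833]
 [ 0.023  0.885  0.464  0.501]]
{'clock': 0.1, 'joint_pos': array([ 8.34286728e+01,  2.05853918e+01,  6.40151322e-01, -1.70364258e-02,
       -7.01354829e+01, -1.65067276e+01]), 'qvel': array([-0.07800166, -0.14712517,  0.15696303,  0.11779683, -0.10923869,
       -0.03906162]), 'tau': array([-1.30769084e-03, -5.84164345e+01,  2.93754601e+01,  7.01552063e+00,
        1.02428271e-02, -4.98003226e-05]), 'tool_pos': array([0.26445068, 0.62057849, 0.22574904]), 'orientation': array([  95.28572408,   89.91770262, -107.79813102]), 'force': array([0.59033755, 0.57259853, 0.08962574]), 'moment': array([ 0.03645711, -0.00486043, -0.01082846]), 'opening': 0.08769256898426224}
```

View pics/top0.png

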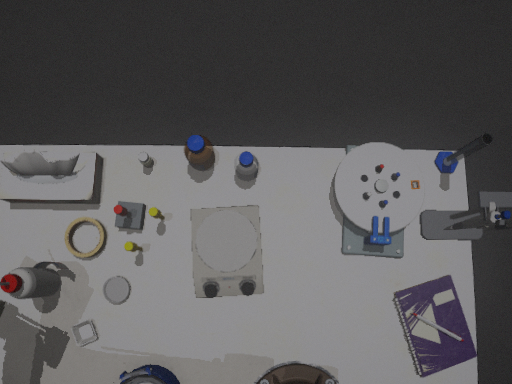

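View pics/side0.png

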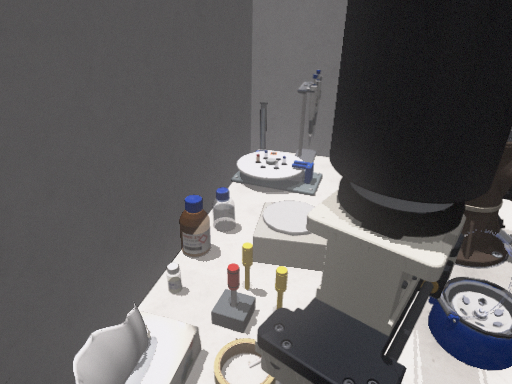

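Top view: a red head at (118,210) sits over the grey block (130,215). The yellow look-alikes are at (155,213) and (130,246), and there is a red-capped bottle at (10,283). The carousel is at (380,188), its orange hole at (415,184) and the fork at (380,230). I'll enlarge and measure.

```bash
python3 - <<'E'
from h import *
class D(dict):pass
def ld(f): return dict(np.load('pics/'+f+'.png.npz'))
t=ld('top0');s=ld('side0')
def mask(im,lo,hi):
    return cv2.inRange(cv2.cvtColor(im,cv2.COLOR_RGB2HSV),lo,hi)
def blobs(m,mn=8):
    n,l,st,c=cv2.connectedComponentsWithStats(m)
    return [(st[i].tolist(),c[i].round(1).tolist()) for i in range(1,n) if st[i,4]>=mn]
for nm,x in(('top',t),('side',s)):
    im=x['image']
    print(nm,'red',blobs(mask(im,(0,150,60),(6,255,255))|mask(im,(174,150,60),(180,255,255))))
    print(nm,'blue',blobs(mask(im,(105,150,50),(125,255,255)),15))
    print(nm,'orange',blobs(mask(im,(7,120,80),(18,255,255)),5))
    print(nm,'yellow',blobs(mask(im,(25,150,60),(35,255,255)),5))
c=t['image'][185:265,85:185]; b=t['image'][135:260,330:460]
cv2.imwrite('pics/c1.png',cv2.resize(c,None,fx=6,fy=6,interpolation=cv2.INTER_CUBIC)[:,:,::-1])
cv2.imwrite('pics/c2.png',cv2.resize(b,None,fx=4.5,fy=4.5,interpolation=cv2.INTER_CUBIC)[:,:,::-1])
c=s['image'][225:345,190:310]
cv2.imwrite('pics/c3.png',cv2.resize(c,None,fx=4,fy=4,interpolation=cv2.INTER_CUBIC)[:,:,::-1])
E
```

```text
top red [([114, 205, 8, 9, 54], [117.7, 208.9]), ([1, 274, 17, 19, 202], [9.2, 282.9])]
top blue [([187, 135, 17, 16, 210], [195.1, 142.4]), ([240, 152, 13, 13, 128], [245.7, 157.8]), ([435, 152, 17, 19, 128], [441.4, 158.2]), ([450, 163, 7, 9, 35], [452.9, 166.7]), ([504, 211, 7, 8, 44], [506.8, 214.3]), ([371, 217, 20, 27, 246], [380.4, 231.7])]
top orange [([411, 181, 9, 8, 27], [414.7, 184.4])]
top yellow [([149, 208, 9, 8, 59], [153.0, 211.4]), ([125, 242, 8, 9, 58], [128.6, 245.9])]
side red [([228, 265, 10, 6, 45], [232.7, 267.1])]
side blue [([185, 195, 17, 9, 101], [192.8, 198.9]), ([429, 297, 83, 73, 2820], [468.7, 341.9])]
side orange [([182, 211, 8, 5, 16], [185.5, 213.3])]
side yellow []
```

View pics/c1.png

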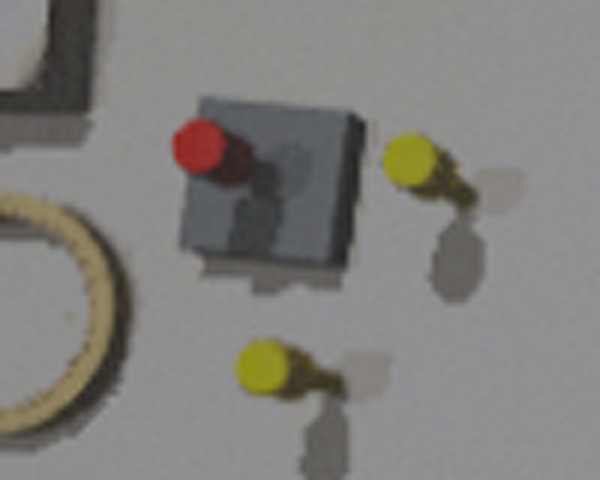

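View pics/c2.png

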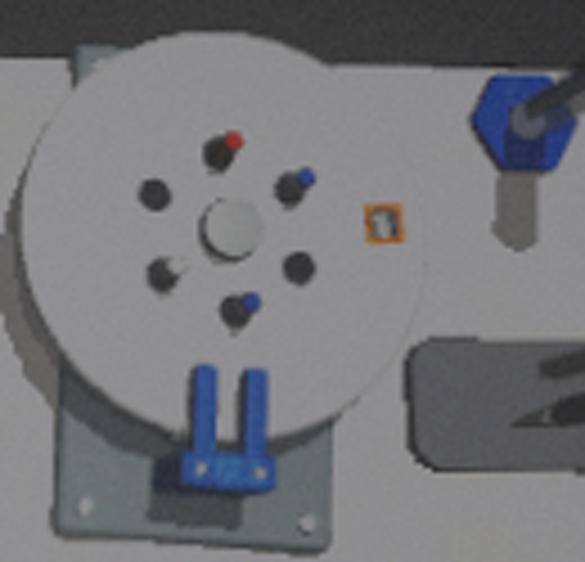

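View pics/c3.png

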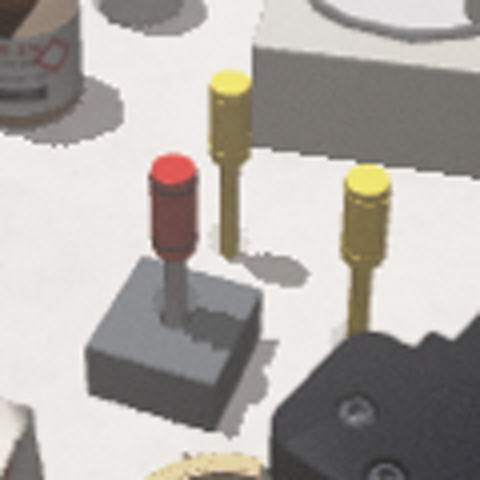

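The red pin in the grey block, at top (118,210) and side (233,267), fits the description: red head and standing in the block. The yellow ones are free-standing look-alikes. Next I measure it and the wheel geometry.

```bash
cat > m.py <<'E'
from h import *
def ld(f): return dict(np.load('pics/'+f+'.png.npz'))
def mask(im,lo,hi): return cv2.inRange(cv2.cvtColor(im,cv2.COLOR_RGB2HSV),lo,hi)
E
python3 - <<'E'
from m import *
t=ld('top0');s=ld('side0')
f=lambda a,k,o:((a+.5)/k-.5+o)
ut,vt=f(200,6,85),f(146,6,185); us,vs=f(173,4,190),f(170,4,225)
print('pin top z.115: top',onz(t,ut,vt,.115),'side',onz(s,us,vs,.115),dep(t,ut,vt),dep(s,us,vs))
o1,d1=ray(t,ut,vt);o2,d2=ray(s,us,vs)
A=np.c_[d1,-d2];k=np.linalg.lstsq(A,o2-o1,rcond=None)[0];print('tri',o1+d1*k[0],o2+d2*k[1])
# block top corners
for p in [(200,97),(352,112),(343,262),(182,247)]:print('blk',onz(t,f(p[0],6,85),f(p[1],6,185),.03))
# fork
g=lambda p:(f(p[0],4.5,330),f(p[1],4.5,135))
for p in [(204,370),(256,374),(229,472),(190,365),(216,367),(243,370),(268,372),(213,455),(243,457),(182,453),(273,458),(182,488),(272,492)]:
    print('fork',p,onz(t,*g(p),.067).round(4),dep(t,*g(p)).round(4))
for p in[(100,250),(350,180)]:print('wheel',dep(t,*g(p)))
print('hub',dep(t,*g((232,228))),onz(t,*g((232,228)),dep(t,*g((232,228)))[2]))
# rim
im=t['image'];m=mask(im,(0,0,110),(180,40,255))
from scipy.optimize import least_squares
z=[]
for r in range(140,225):
    for u in range(325,450):
        if t['depth'][r,u]>0:
            p=dep(t,u,r)
            if abs(p[2]-.052)<.006:z.append(onz(t,u,r,.052)[:2])
z=np.array(z);c,rad=cv2.minEnclosingCircle((z*1000).astype(np.float32));print('rim',c,rad,len(z))
h=cv2.convexHull((z*1000).astype(np.float32))[:,0]
q=least_squares(lambda v:np.hypot(*(h-v[:2]).T)-v[2],[c[0],c[1],110],loss='soft_l1');print(q.x)
E
```

```text
pin top z.115: top [0.45225126 0.3939914  0.115     ] side [0.45351943 0.39739779 0.115     ] [0.45229776 0.39409011 0.1146869 ] [0.45398399 0.39605602 0.11380875]
tri [0.45261264 0.39475866 0.11256643] [0.45433338 0.39504689 0.11291282]
blk [0.48431138 0.42210942 0.03      ]
blk [0.47921509 0.36138866 0.03      ]
blk [0.4203235  0.36163814 0.03      ]
blk [0.42508923 0.4252985  0.03      ]
fork (204, 370) [ 0.4489 -0.173   0.067 ] [ 0.4492 -0.1737  0.065 ]
fork (256, 374) [ 0.4472 -0.1999  0.067 ] [ 0.4474 -0.2005  0.0653]
fork (229, 472) [ 0.3975 -0.1839  0.067 ] [ 0.3974 -0.1835  0.0683]
fork (190, 365) [ 0.4514 -0.1659  0.067 ] [ 0.4537 -0.171   0.0504]
fork (216, 367) [ 0.4505 -0.1793  0.067 ] [ 0.4526 -0.1842  0.0518]
fork (243, 370) [ 0.4491 -0.1933  0.067 ] [ 0.451  -0.1979  0.0533]
fork (268, 372) [ 0.4482 -0.2062  0.067 ] [ 0.4501 -0.211   0.0534]
fork (213, 455) [ 0.406 -0.176  0.067] [ 0.4061 -0.1765  0.0654]
fork (243, 457) [ 0.4051 -0.1914  0.067 ] [ 0.4051 -0.1915  0.0668]
fork (182, 453) [ 0.4069 -0.1602  0.067 ] [ 0.4117 -0.1759  0.0146]
fork (273, 458) [ 0.4047 -0.2069  0.067 ] [ 0.4048 -0.2074  0.0655]
fork (182, 488) [ 0.3894 -0.1596  0.067 ] [ 0.3911 -0.1668  0.0429]
fork (272, 492) [ 0.3876 -0.2057  0.067 ] [ 0.3915 -0.2248  0.0123]
wheel [ 0.51268266 -0.12500561  0.05346485]
wheel [ 0.55266282 -0.26099235  0.0519002 ]
hub [ 0.52282899 -0.19133036  0.06538627] [ 0.52282899 -0.19133036  0.06538627]
rim (539.345458984375, -230.39794921875) 151.6498260498047 5772
[ 523.07432787 -192.92981805  109.42986631]
```

```bash
python3 - <<'E'
from m import *
L=[]
for i in range(24):
    s=eyes.snapshot('top');c=monitor.get_obs()['clock']
    m=mask(s['image'],(5,110,70),(20,255,255));m[:, :320]=0;m[260:]=0
    ys,xs=np.nonzero(m)
    if len(xs)>12:
        p=onz(s,xs.mean(),ys.mean(),.052);L.append((c,len(xs),p[0],p[1]))
L=np.array(L);print(L.round(4))
A=np.c_[2*L[:,2:],np.ones(len(L))];v=np.linalg.lstsq(A,(L[:,2:]**2).sum(1),rcond=None)[0]
print('centre',v[:2],'r',np.sqrt(v[2]+v[:2]@v[:2]))
a=np.unwrap(np.arctan2(L[:,3]-v[1],L[:,2]-v[0]));print(a.round(3),np.polyfit(L[:,0],a,1))
E
```

```text
[[ 0.15   28.      0.5381 -0.2766]
 [ 0.2    30.      0.5424 -0.2763]
 [ 0.25   22.      0.5469 -0.2747]
 [ 0.3    27.      0.5506 -0.2739]
 [ 0.35   22.      0.5547 -0.2713]
 [ 0.4    24.      0.5587 -0.2696]
 [ 0.45   21.      0.5642 -0.2666]
 [ 0.5    21.      0.5672 -0.2649]
 [ 0.55   28.      0.5715 -0.2637]
 [ 0.6    27.      0.5759 -0.2616]
 [ 0.65   30.      0.5788 -0.2587]
 [ 0.7    30.      0.5822 -0.2563]
 [ 0.75   33.      0.5852 -0.2536]
 [ 0.8    31.      0.5867 -0.2502]
 [ 0.85   29.      0.5902 -0.2463]
 [ 0.9    29.      0.5926 -0.2439]
 [ 0.95   29.      0.5951 -0.2394]
 [ 1.     27.      0.5988 -0.2351]
 [ 1.05   25.      0.5992 -0.231 ]
 [ 1.1    26.      0.6027 -0.2275]
 [ 1.15   26.      0.6038 -0.2228]
 [ 1.2    29.      0.6051 -0.2191]
 [ 1.25   28.      0.6066 -0.2138]
 [ 1.3    28.      0.6077 -0.2102]]
centre [ 0.52611595 -0.19425792] r 0.08287990794333763
[-1.426 -1.375 -1.318 -1.273 -1.216 -1.163 -1.086 -1.044 -0.992 -0.934
 -0.885 -0.836 -0.788 -0.746 -0.683 -0.642 -0.579 -0.511 -0.466 -0.41
 -0.352 -0.305 -0.238 -0.193] [ 1.06945617 -1.58619767]
```

```bash
python3 - <<'E'
from m import *
from scipy.spatial.transform import Rotation as R
t=ld('top0');s=ld('side0')
print('yel',onz(t,153,211.4,.107),onz(t,128.6,245.9,.107))
o=monitor.get_obs();M=R.from_euler('xyz',o['orientation'],degrees=True).as_matrix();print(M.round(3),o['clock'])
for n,p in [('redbottle',(9,283)),('amber',(196,143)),('std',(246,158)),('pole',(487,139)),('stand',(506,214)),('standarm',(492,212)),('scint',(145,158)),('greybox',(228,240)),('beige',(30,165))]:print(n,dep(t,*p).round(3))
# side red mask, relaxed, head body
m=mask(s['image'],(0,120,60),(8,255,255))|mask(s['image'],(172,120,60),(180,255,255));m[:230]=0;m[320:]=0
ys,xs=np.nonzero(m);print(xs.min(),xs.max(),ys.min(),ys.max())
E
```

```text
yel [0.44918466 0.31970059 0.107     ] [0.37431996 0.36835545 0.107     ]
[[-0.    -0.392 -0.92 ]
 [ 0.    -0.92   0.392]
 [-1.    -0.     0.   ]] 1.3
redbottle [0.291 0.585 0.181]
amber [0.595 0.229 0.132]
std [0.572 0.121 0.103]
pole [ 0.604 -0.393  0.179]
stand [ 0.422 -0.333  0.311]
standarm [ 0.431 -0.327  0.278]
scint [0.581 0.356 0.06 ]
greybox [0.391 0.158 0.092]
beige [0.554 0.615 0.091]
228 238 264 270
```

```bash
python3 -m crank '[{"linear":[0.45,-0.54,0],"rot":[0,0,0.55],"hand":0.5},{"linear":[0.45,-0.54,0],"rot":[0,0,0.55],"hand":0.5},{"linear":[0.45,-0.54,0],"rot":[0,0,0.55],"hand":0.5},{"linear":[0.45,-0.54,0],"rot":[0,0,0.55],"hand":0.5},{"linear":[0.45,-0.54,0],"rot":[0,0,0.55],"hand":0.5},{"linear":[0.45,-0.54,0],"rot":[0,0,0.55],"hand":0.5},{"linear":[0.45,-0.54,0],"rot":[0,0,0.55],"hand":0.5}]'
```

```text
clock: 2.17
tool_pos: [0.4566, 0.3894, 0.2264]
orientation: [-140.4, 89.9, 36.7]
force: [0.2, 0.5, 0.6]
opening: 0.0439
```

```bash
python3 -m crank '[{"linear":[-0.06,0.1,-0.8],"rot":[0,0,0],"hand":0.5},{"linear":[0,0,-0.4],"rot":[0,0,0],"hand":0.5}]'
python3 - <<'E'
from m import *
from scipy.spatial.transform import Rotation as R
s=snap('side','side1.png');snap('top','top1.png');o=monitor.get_obs();print(o['tool_pos'],R.from_euler('xyz',o['orientation'],degrees=True).as_matrix().round(3))
b=s['image'][150:330,160:340]
cv2.imwrite('pics/c4.png',cv2.resize(b,None,fx=3.3,fy=3.3,interpolation=cv2.INTER_CUBIC)[:,:,::-1])
p=o['tool_pos'];print('proj tcp',proj(s,p),'pin below',[proj(s,[p[0],p[1],z]) for z in(.115,.03)])
E
```

```text
clock: 2.42
tool_pos: [0.456, 0.394, 0.1557]
orientation: [-126.7, 89.6, 50.2]
force: [-0.1, 0.1, 0.5]
opening: 0.0432
[0.45562608 0.39373764 0.15534629] [[ 0.004 -0.054 -0.999]
 [ 0.003 -0.999  0.054]
 [-1.    -0.004 -0.003]]
proj tcp (np.float64(232.03529256657743), np.float64(245.90971585004064)) pin below [(np.float64(232.3712110475483), np.float64(265.5095823330997)), (np.float64(233.03079513618317), np.float64(302.8062790445266))]
```

View pics/c4.png

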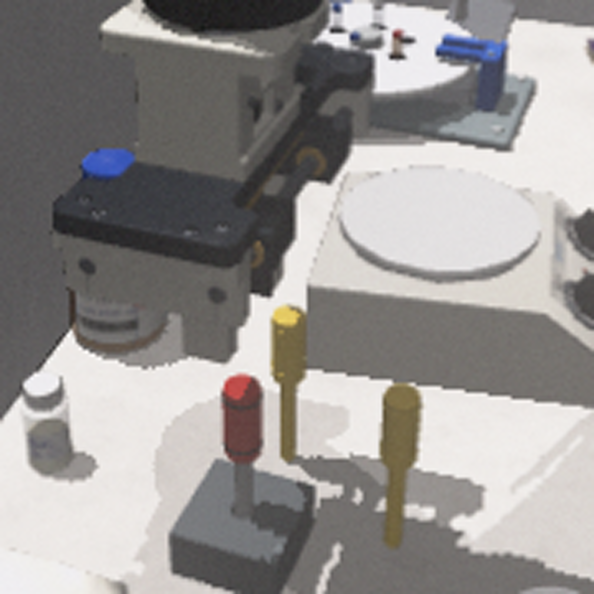

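View pics/top1.png

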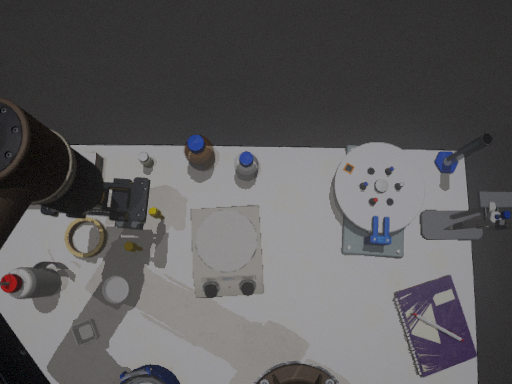

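```bash
python3 - <<'E'
from m import *
s=ld('side1')
for y in(.022,.043):
  for x in(-.0095,.0095): u,v=proj(s,[.4556+x,.3937+y,.155]);print(x,y,(u-160)*3.3,(v-150)*3.3)
m=mask(s['image'],(0,120,50),(8,255,255))|mask(s['image'],(172,120,50),(180,255,255));m[:230]=0;m[320:]=0
ys,xs=np.nonzero(m);print(xs.min(),xs.max(),ys.min(),ys.max(),xs.mean(),onz(s,xs.mean(),277.,.093))
E
```

```text
-0.0095 0.022 242.02548697583816 347.561330276893
0.0095 0.022 203.96753514741206 340.41767129332544
-0.0095 0.043 227.43894840228268 375.24620191584825
0.0095 0.043 188.23537481936918 367.64448504169775
228 235 264 270 231.23809523809524 [0.45668112 0.39753556 0.093     ]
```

```bash
python3 -m crank '[{"linear":[-0.03,0.03,-0.4],"rot":[0,0,0],"hand":0.5},{"linear":[0,0,-0.4],"rot":[0,0,0],"hand":0.5},{"linear":[0,0,-0.4],"rot":[0,0,0],"hand":0.5},{"linear":[0,0,-0.16],"rot":[0,0,0],"hand":0.5}]'
python3 - <<'E'
from m import *
s=snap('side','side2.png')
b=s['image'][200:350,160:310]
cv2.imwrite('pics/c5.png',cv2.resize(b,None,fx=4,fy=4,interpolation=cv2.INTER_CUBIC)[:,:,::-1])
print(monitor.get_obs()['tool_pos'])
E
```

```text
clock: 3.02
tool_pos: [0.456, 0.3991, 0.0778]
orientation: [-130.9, 89.2, 46.1]
force: [-0.9, 0.7, 0.7]
opening: 0.0436
[0.45587252 0.39902667 0.07721459]
```

View pics/c5.png

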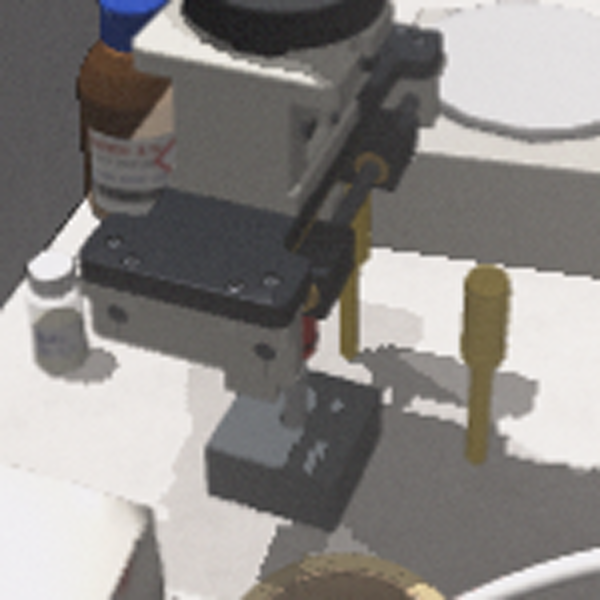

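```bash
cat > st.py <<'E'
from m import *
from scipy.spatial.transform import Rotation as R
def st(yaw=None):
    o=monitor.get_obs();M=R.from_euler('xyz',o['orientation'],degrees=True).as_matrix()
    if yaw is None: j=M[:,1].copy();j[2]=0;j/=np.linalg.norm(j)
    else: j=np.array([np.cos(np.radians(yaw)),np.sin(np.radians(yaw)),0])
    x=np.array([0,0,-1.]);T=np.c_[x,j,np.cross(x,j)]
    rv=np.degrees(R.from_matrix(T@M.T).as_rotvec())/5
    print('t',round(o['clock'],2),'p',o['tool_pos'].round(4),'axis',M[:,0].round(4),'jawyaw',np.degrees(np.arctan2(M[1,1],M[0,1])).round(2),'fixrot',rv.round(3),'F',o['force'].round(2),'op',o['opening'].round(4))
    return o
E
python3 -c "
from st import *;st(-93.6)"
python3 -m crank '[{"linear":[-0.04,-0.06,-0.05],"rot":[0,0,0],"hand":0.5}]'
python3 -c "
from st import *;st(-93.6)"
```

```text
clock: 3.2
tool_pos: [0.454, 0.3962, 0.0753]
orientation: [-130.9, 89.2, 46.1]
force: [-0.8, 0.4, -0.4]
opening: 0.0436Traceback (most recent call last):
  File "<string>", line 2, in <module>
    from st import *;st(-93.6)
                     ~~^^^^^^^
  File "st.py", line 9, in st
    print('t',round(o['clock'],2),'p',o['tool_pos'].round(4),'axis',M[:,0].round(4),'jawyaw',np.degrees(np.arctan2(M[1,1],M[0,1])).round(2),'fixrot',rv.round(3),'F',o['force'].round(2),'op',o['opening'].round(4))
                                                                                                                                                                                              ^^^^^^^^^^^^^^^^^^
AttributeError: 'float' object has no attribute 'round'
Traceback (most recent call last):
  File "st.py", line 9, in st
    print('t',round(o['clock'],2),'p',o['tool_pos'].round(4),'axis',M[:,0].round(4),'jawyaw',np.degrees(np.arctan2(M[1,1],M[0,1])).round(2),'fixrot',rv.round(3),'F',o['force'].round(2),'op',o['opening'].round(4))
                                                                                                                                                                                              ^^^^^^^^^^^^^^^^^^
AttributeError: 'float' object has no attribute 'round'
```

```bash
sed -i "s/o\['opening'\].round(4)/round(o['opening'],4)/" st.py
python3 -c "
from st import *;st(-93.6)"
```

```text
t 3.2 p [0.454  0.3962 0.0753] axis [ 0.0101  0.0105 -0.9999] jawyaw -92.93 fixrot [-0.119  0.116 -0.134] F [-0.78  0.36 -0.4 ] op 0.0436
```

```bash
python3 -m crank '[{"linear":[-0.01,-0.01,-0.02],"rot":[-0.12,0.12,-0.13],"hand":0.5},{"linear":[0,0,0],"rot":[0,0,0],"hand":0.3}]'
python3 -c "
from st import *;st(-93.6)"
```

```text
clock: 3.45
tool_pos: [0.4537, 0.3961, 0.0757]
orientation: [-97.6, 89.9, 78.8]
force: [0.0, 0.1, -0.3]
opening: 0.0384
t 3.45 p [0.4537 0.3961 0.0757] axis [ 2.e-04  9.e-04 -1.e+00] jawyaw -93.61 fixrot [-0.01   0.002  0.003] F [ 0.02  0.07 -0.31] op 0.0384
```

```bash
python3 -m crank '[{"linear":[0,0,0],"rot":[0,0,0],"hand":0},{"linear":[0,0,0],"rot":[0,0,0],"hand":0},{"linear":[0,0,0],"rot":[0,0,0],"hand":0},{"linear":[0,0,0],"rot":[0,0,0],"hand":0}]'
python3 -c "
from st import *;st(-93.6)"
```

```text
clock: 3.95
tool_pos: [0.4539, 0.3963, 0.0764]
orientation: [-110.2, 89.9, 66.2]
force: [-0.4, 0.0, -0.9]
opening: 0.0193
t 3.95 p [0.4539 0.3963 0.0764] axis [ 8.0e-04  1.7e-03 -1.0e+00] jawyaw -93.62 fixrot [-0.02   0.009  0.003] F [-0.42  0.01 -0.89] op 0.0193
```

```bash
python3 -m crank '[{"linear":[0,0,0.2],"rot":[0,0,0],"hand":0},{"linear":[0,0,0.3],"rot":[0,0,0],"hand":0},{"linear":[0,0,0.4],"rot":[0,0,0],"hand":0},{"linear":[0,0,0.5],"rot":[0,0,0],"hand":0},{"linear":[0,0,0.5],"rot":[0,0,0],"hand":0}]'
python3 - <<'E'
from st import *
st(-93.6)
s=snap('side','side3.png')
b=s['image'][130:330,140:340]
cv2.imwrite('pics/c6.png',cv2.resize(b,None,fx=3,fy=3,interpolation=cv2.INTER_CUBIC)[:,:,::-1])
E
```

```text
clock: 4.58
tool_pos: [0.4528, 0.3947, 0.1939]
orientation: [52.9, 89.8, -130.7]
force: [-0.7, 0.0, -1.1]
opening: 0.0193
t 4.58 p [0.4528 0.3947 0.1939] axis [-0.0019 -0.0022 -1.    ] jawyaw -93.63 fixrot [ 0.025 -0.021  0.005] F [-0.67  0.01 -1.14] op 0.0193
```

View pics/c6.png

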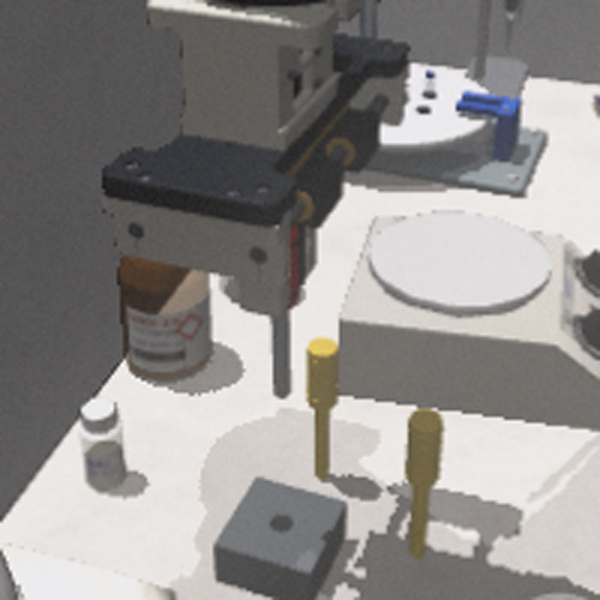

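```bash
python3 - <<'E'
from m import *
s=ld('side3')
u,v=(282+.5)/3-.5+140,(392+.5)/3-.5+130
print('foot',onz(s,u,v,.1255))
print('proj expected',[(a-140)*3 if i==0 else (a-130)*3 for i,a in enumerate(proj(s,[.4530,.3950,.1255]))])
E
python3 -m crank '[{"linear":[-0.02,-0.4,0.05],"rot":[0.02,-0.02,0],"hand":0},{"linear":[-0.02,-0.7,0.05],"rot":[0,0,0],"hand":0},{"linear":[-0.02,-0.7,0],"rot":[0,0,0],"hand":0},{"linear":[-0.02,-0.7,0],"rot":[0,0,0],"hand":0},{"linear":[-0.02,-0.7,0],"rot":[0,0,0],"hand":0},{"linear":[-0.02,-0.7,0],"rot":[0,0,0],"hand":0},{"linear":[-0.02,-0.7,0],"rot":[0,0,0],"hand":0},{"linear":[-0.02,-0.7,0],"rot":[0,0,0],"hand":0}]'
python3 -c "
from st import *;st(-93.6)"
```

```text
foot [0.45360417 0.39259695 0.1255    ]
proj expected [np.float64(280.664398849026), np.float64(393.88032899068946)]
clock: 5.62
tool_pos: [0.4409, 0.0662, 0.209]
orientation: [-133.5, 89.4, 43.1]
force: [1.0, -0.1, -0.7]
opening: 0.0194
t 5.62 p [0.4409 0.0662 0.209 ] axis [ 0.0079  0.0074 -0.9999] jawyaw -93.38 fixrot [-0.085  0.091 -0.043] F [ 0.98 -0.09 -0.71] op 0.0194
```

```bash
python3 -m crank '[{"linear":[0.0,-0.7,0],"rot":[-0.08,0.09,-0.04],"hand":0},{"linear":[0,-0.7,0],"rot":[0,0,0],"hand":0},{"linear":[0,-0.7,0],"rot":[0,0,0],"hand":0},{"linear":[0,-0.7,0],"rot":[0,0,0],"hand":0},{"linear":[0,-0.6,0],"rot":[0,0,0],"hand":0},{"linear":[0,-0.4,0],"rot":[0,0,0],"hand":0}]'
python3 - <<'E'
from st import *
st(-93.6)
s=snap('side','side4.png')
b=s['image'][80:220,200:380]
cv2.imwrite('pics/c7.png',cv2.resize(b,None,fx=4,fy=4,interpolation=cv2.INTER_CUBIC)[:,:,::-1])
s=snap('top','top4.png')
b=s['image'][130:270,320:500]
cv2.imwrite('pics/c8.png',cv2.resize(b,None,fx=4,fy=4,interpolation=cv2.INTER_CUBIC)[:,:,::-1])
E
```

```text
clock: 6.38
tool_pos: [0.4347, -0.1731, 0.2115]
orientation: [-155.8, 89.8, 20.5]
force: [0.5, 0.3, -0.2]
opening: 0.02
t 6.38 p [ 0.4347 -0.1731  0.2115] axis [ 0.003   0.0011 -1.    ] jawyaw -93.7 fixrot [-0.013  0.035  0.019] F [ 0.5   0.33 -0.24] op 0.02
```

View pics/c7.png

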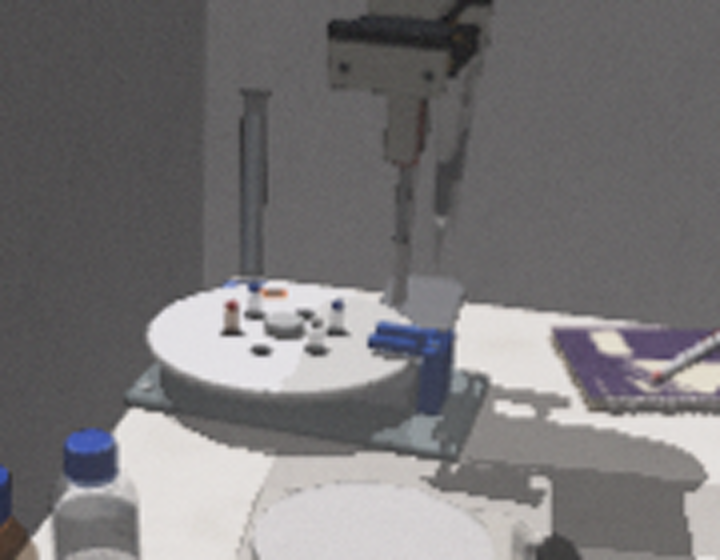

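View pics/c8.png

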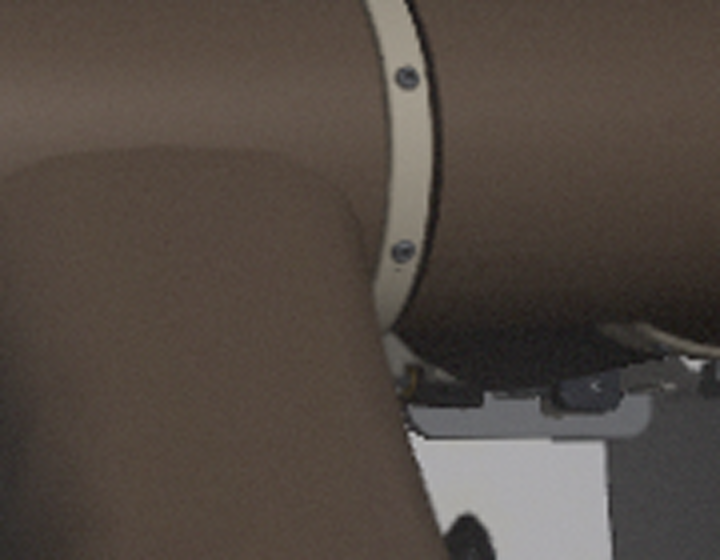

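```bash
python3 - <<'E'
from m import *
s=ld('side4')
b=s['image'][155:190,285:325]
cv2.imwrite('pics/c9.png',cv2.resize(b,None,fx=16,fy=16,interpolation=cv2.INTER_CUBIC)[:,:,::-1])
f=lambda a,k,o:((a+.5)/k-.5+o)
print(onz(s,f(397,4,200),f(303,4,80),.143))
E
```

```text
[ 0.41773664 -0.05537209  0.143     ]
```

View pics/c9.png

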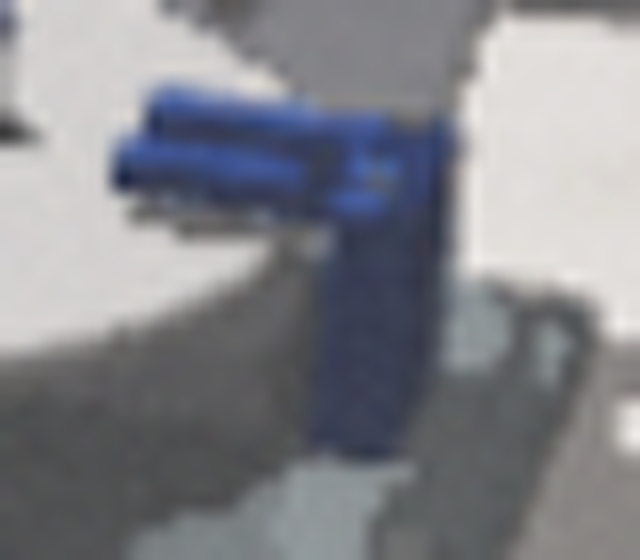

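```bash
python3 - <<'E'
from m import *
for n in('top0','top1'):
    t=ld(n);im=t['image'].astype(float);b=np.clip(im[:,:,2]-im[:,:,0]-10,0,None)
    for v in range(219,236,2):
        r=b[v,362:400]; u=np.arange(362,400)
        w=r.copy();L=u<381;a=(w*u)[L].sum()/w[L].sum();c=(w*u)[~L].sum()/w[~L].sum()
        p,q=onz(t,a,v,.066),onz(t,c,v,.066);m=(p+q)/2
        print(n,v,m.round(4)[:2],'sep',np.linalg.norm(p-q).round(4))
s=ld('side4')
print(proj(s,[.4347+.003*0.068*-1,-.1731,.143]),[( (proj(s,[.4347,-.1731,z])[0]-200)*4,(proj(s,[.4347,-.1731,z])[1]-80)*4) for z in(.143,.211)])
# side fork prongs
for n,(u,v) in {'farTip':(155,95),'nearTip':(118,140),'farRoot':(375,125),'nearRootcorner':(370,212)}.items():
    print(n,onz(s,(u+.5)/16-.5+285,(v+.5)/16-.5+155,.067).round(4))
E
```

```text
top0 219 [ 0.4442 -0.187 ] sep 0.0264
top0 221 [ 0.4397 -0.1868] sep 0.0263
top0 223 [ 0.4351 -0.1865] sep 0.0263
top0 225 [ 0.4305 -0.1861] sep 0.0263
top0 227 [ 0.426 -0.186] sep 0.0262
top0 229 [ 0.4214 -0.1856] sep 0.026
top0 231 [ 0.4168 -0.1852] sep 0.0257
top0 233 [ 0.4123 -0.185 ] sep 0.026
top0 235 [ 0.4078 -0.1837] sep 0.0238
top1 219 [ 0.4442 -0.187 ] sep 0.0263
top1 221 [ 0.4397 -0.1868] sep 0.0263
top1 223 [ 0.4351 -0.1865] sep 0.0262
top1 225 [ 0.4305 -0.1861] sep 0.0262
top1 227 [ 0.426  -0.1859] sep 0.0262
top1 229 [ 0.4214 -0.1855] sep 0.026
top1 231 [ 0.4168 -0.1852] sep 0.0258
top1 233 [ 0.4123 -0.1852] sep 0.0259
top1 235 [ 0.4078 -0.1838] sep 0.0238
(np.float64(299.5402870982426), np.float64(140.55297693261176)) [(np.float64(397.89108146403987), np.float64(242.18219516121462)), (np.float64(404.8109064557484), np.float64(153.44719198349617))]
farTip [ 0.4494 -0.1966  0.067 ]
nearTip [ 0.4525 -0.1722  0.067 ]
farRoot [ 0.4056 -0.1951  0.067 ]
nearRootcorner [ 0.4008 -0.153   0.067 ]
```

```bash
python3 -m crank '[{"linear":[0.07,-0.2,-0.3],"rot":[-0.01,0.03,0.02],"hand":0},{"linear":[0,0,-0.4],"rot":[0,0,0],"hand":0},{"linear":[0,0,-0.35],"rot":[0,0,0],"hand":0},{"linear":[0,0,0],"rot":[0,0,0],"hand":0}]'
python3 - <<'E'
from st import *
o=st(-93.6)
s=snap('side','side5.png')
b=s['image'][130:190,250:330]
cv2.imwrite('pics/c10.png',cv2.resize(b,None,fx=9,fy=9,interpolation=cv2.INTER_CUBIC)[:,:,::-1])
p=o['tool_pos'];print([((proj(s,[p[0],p[1],z])[0]-250+.5)*9,(proj(s,[p[0],p[1],z])[1]-130+.5)*9) for z in (p[2]-.0684,p[2])])
E
```

```text
clock: 6.98
tool_pos: [0.4365, -0.1862, 0.1483]
orientation: [-171.3, 89.9, 4.9]
force: [0.0, -0.2, -1.0]
opening: 0.0192
t 6.97 p [ 0.4365 -0.1862  0.1483] axis [ 1.7e-03  1.0e-04 -1.0e+00] jawyaw -93.8 fixrot [-0.002  0.019  0.039] F [ 0.02 -0.16 -1.04] op 0.0192
[(np.float64(437.0361818163392), np.float64(260.05129179459834)), (np.float64(451.8387925698035), np.float64(71.28650291022632))]
```

View pics/c10.png

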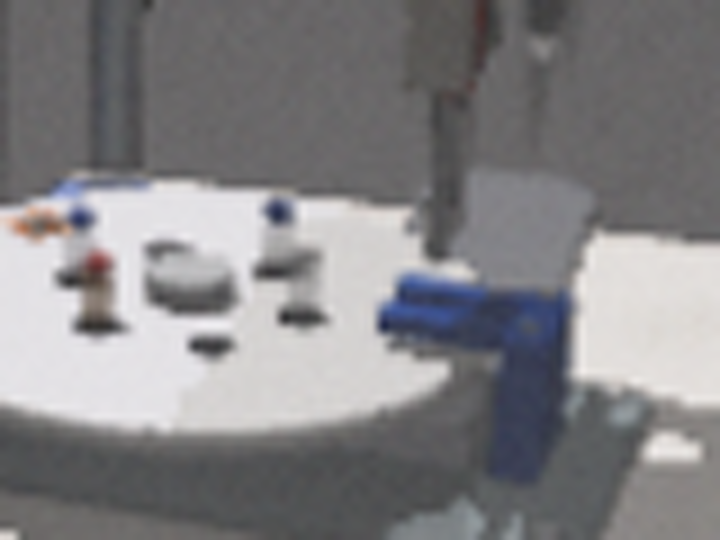

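```bash
python3 - <<'E'
from m import *
s=ld('side4')
P=lambda p:tuple(round(float((a-o+.5)*16)) for a,o in zip(proj(s,p),(285,155)))
d=np.array([-.998,.058]);n=np.array([-.058,-.998])
for y in(-.1867,-.184):
    c=np.array([.439,y])
    for k in(-.019,-.007,.007,.019):
        print(y,k,[P([*(c+n*k+d*r),.067]) for r in(-.011,0,.015)])
    print('post corners',[P([*(c+n*k+d*r),.067]) for r in(.032,.05) for k in(-.019,.019)])
E
```

```text
-0.1867 -0.019 [(122, 149), (178, 157), (254, 169)]
-0.1867 -0.007 [(137, 126), (192, 134), (267, 145)]
-0.1867 0.007 [(153, 100), (208, 108), (282, 119)]
-0.1867 0.019 [(167, 78), (221, 86), (295, 96)]
post corners [(342, 181), (380, 109), (435, 195), (470, 122)]
-0.184 -0.019 [(120, 154), (176, 163), (252, 174)]
-0.184 -0.007 [(134, 131), (189, 139), (265, 151)]
-0.184 0.007 [(151, 105), (205, 113), (280, 124)]
-0.184 0.019 [(164, 83), (219, 91), (293, 101)]
post corners [(340, 187), (378, 114), (433, 201), (469, 127)]
```

```bash
python3 - <<'E'
from m import *
s=ld('side4')
for u in(296,297,298,299):
    print(u,[(v,tuple(int(c) for c in s['image'][v,u])) for v in range(159,170)])
E
```

```text
296 [(159, (209, 207, 206)), (160, (142, 153, 182)), (161, (76, 98, 157)), (162, (60, 69, 108)), (163, (57, 63, 93)), (164, (63, 82, 142)), (165, (58, 71, 110)), (166, (58, 63, 85)), (167, (75, 83, 102)), (168, (106, 108, 110)), (169, (111, 110, 109))]
297 [(159, (211, 207, 206)), (160, (161, 168, 187)), (161, (93, 111, 165)), (162, (56, 68, 107)), (163, (57, 62, 92)), (164, (65, 85, 143)), (165, (57, 73, 120)), (166, (57, 66, 93)), (167, (74, 81, 99)), (168, (104, 103, 108)), (169, (112, 110, 110))]
298 [(159, (211, 207, 208)), (160, (180, 184, 195)), (161, (104, 119, 165)), (162, (60, 69, 112)), (163, (56, 61, 84)), (164, (59, 77, 135)), (165, (59, 77, 129)), (166, (55, 62, 94)), (167, (57, 61, 82)), (168, (100, 98, 104)), (169, (111, 108, 107))]
299 [(159, (205, 203, 202)), (160, (190, 190, 201)), (161, (109, 122, 165)), (162, (62, 77, 122)), (163, (55, 62, 87)), (164, (61, 79, 133)), (165, (62, 82, 144)), (166, (57, 69, 105)), (167, (56, 60, 81)), (168, (85, 86, 93)), (169, (108, 106, 107))]
```

```bash
python3 -m crank '[{"linear":[0.05,0.04,-0.1],"rot":[0,0.02,0.04],"hand":0},{"linear":[0,0,0],"rot":[0,0,0],"hand":0}]'
python3 -c "
from st import *;st(-93.6)"
```

```text
clock: 7.28
tool_pos: [0.4414, -0.1836, 0.1448]
orientation: [177.9, 89.7, -5.6]
force: [-0.3, 0.1, -0.6]
opening: 0.0193
t 7.28 p [ 0.4414 -0.1836  0.1448] axis [ 4.5e-03 -4.0e-04 -1.0e+00] jawyaw -93.53 fixrot [ 0.005  0.052 -0.015] F [-0.27  0.11 -0.61] op 0.0193
```

```bash
python3 -m crank '[{"linear":[-0.05,0,-0.12],"rot":[0,0.05,-0.02],"hand":0},{"linear":[-0.01,0,-0.1],"rot":[0,0,0],"hand":0}]'
python3 -c "
from st import *;st(-93.6)"
python3 -m crank '[{"linear":[0,0,-0.06],"rot":[0,0,0],"hand":0}]'
python3 -c "
from st import *;st(-93.6)"
```

```text
clock: 7.52
tool_pos: [0.4385, -0.1837, 0.1321]
orientation: [160.0, 89.9, -23.6]
force: [-1.5, -2.8, 7.3]
opening: 0.0194
t 7.53 p [ 0.4385 -0.1837  0.1321] axis [ 0.0023 -0.001  -1.    ] jawyaw -93.59 fixrot [ 0.011  0.026 -0.002] F [-1.47 -2.75  7.35] op 0.0194
clock: 7.65
tool_pos: [0.4386, -0.1842, 0.1284]
orientation: [145.7, 89.8, -37.9]
force: [-0.8, -3.4, 0.9]
opening: 0.019
t 7.65 p [ 0.4386 -0.1842  0.1284] axis [ 0.0024 -0.0018 -1.    ] jawyaw -93.57 fixrot [ 0.021  0.027 -0.006] F [-0.78 -3.41  0.93] op 0.019
```

```bash
python3 -m crank '[{"linear":[0,-0.03,0],"rot":[0.02,0.03,0],"hand":0}]'
python3 -c "
from st import *;st(-93.6)"
python3 -m crank '[{"linear":[0,-0.02,0],"rot":[0,0,0],"hand":0}]'
python3 -c "
from st import *;st(-93.6)"
```

```text
clock: 7.78
tool_pos: [0.4382, -0.1859, 0.128]
orientation: [-8.7, 89.9, 167.7]
force: [-0.3, -0.5, -1.4]
opening: 0.0193
t 7.78 p [ 0.4382 -0.1859  0.128 ] axis [-1.e-03  2.e-04 -1.e+00] jawyaw -93.57 fixrot [-0.003 -0.012 -0.006] F [-0.34 -0.52 -1.35] op 0.0193
clock: 7.9
tool_pos: [0.4382, -0.1871, 0.1279]
orientation: [-23.1, 89.9, 153.3]
force: [-0.1, 0.7, -1.6]
opening: 0.0194
t 7.9 p [ 0.4382 -0.1871  0.1279] axis [-1.4e-03  7.0e-04 -1.0e+00] jawyaw -93.59 fixrot [-0.008 -0.016 -0.002] F [-0.06  0.69 -1.63] op 0.0194
```

```bash
python3 -m crank '[{"linear":[0,-0.025,0],"rot":[0,0,0],"hand":0}]'
python3 -c "
from st import *;st(-93.6)"
python3 -m crank '[{"linear":[0,-0.025,0],"rot":[0,0,0],"hand":0}]'
python3 -c "
from st import *;st(-93.6)"
```

```text
clock: 8.02
tool_pos: [0.4381, -0.1886, 0.1278]
orientation: [-26.6, 89.9, 149.8]
force: [-0.0, -0.0, -0.6]
opening: 0.0191
t 8.03 p [ 0.4381 -0.1886  0.1278] axis [-1.6e-03  9.0e-04 -1.0e+00] jawyaw -93.6 fixrot [-0.011 -0.018  0.001] F [-0.01 -0.05 -0.62] op 0.0191
clock: 8.15
tool_pos: [0.4382, -0.1899, 0.1277]
orientation: [-42.8, 89.9, 133.6]
force: [0.0, 4.2, 0.1]
opening: 0.0194
t 8.15 p [ 0.4382 -0.1899  0.1277] axis [-0.0014  0.0014 -1.    ] jawyaw -93.61 fixrot [-0.016 -0.016  0.003] F [0.05 4.16 0.11] op 0.0194
```

```bash
cat > wh.py <<'E'
from st import *
AX=np.array([.5236,-.1921])
def ang(n=1,show=True,z=.052,cam='side'):
    out=[]
    for i in range(n):
        c=monitor.get_obs()['clock'];s=eyes.snapshot(cam)
        im=s['image'];m=mask(im,(4,90,80),(20,255,255));m[:125]=0;m[195:]=0;m[:,:225]=0;m[:,325:]=0
        k,l,stt,cc=cv2.connectedComponentsWithStats(m)
        best=None
        for j in range(1,k):
            if stt[j,4]<3: continue
            p=onz(s,*cc[j],z)[:2]-AX
            if 0.075<np.hypot(*p)<.095 and (best is None or stt[j,4]>best[0]): best=(stt[j,4],p)
        if best is None: out.append((c,np.nan));continue
        a=(np.degrees(np.arctan2(best[1][1],best[1][0]))-176.7+180)%360-180
        out.append((c,np.radians(a)))
        print('t %.2f ang-to-slot %.3f rad r %.4f n %d'%(c,np.radians(a),np.hypot(*best[1]),best[0])) if show else 0
    a=np.array(out);ok=~np.isnan(a[:,1])
    if ok.sum()>2:
        print('omega %.3f'%np.polyfit(a[ok,0],np.unwrap(a[ok,1]),1)[0])
    elif ok.sum()==0: print('hole not seen',a[-1,0])
    return a
E
python3 - <<'E'
from wh import *
ang(6);st(-93.6)
E
```

```text
t 8.15 ang-to-slot -2.499 rad r 0.0938 n 4
t 8.25 ang-to-slot -2.402 rad r 0.0922 n 5
t 8.30 ang-to-slot -2.355 rad r 0.0799 n 3
t 8.35 ang-to-slot -2.257 rad r 0.0833 n 5
t 8.40 ang-to-slot -2.240 rad r 0.0936 n 3
omega 1.097
t 8.45 p [ 0.4382 -0.1898  0.1278] axis [-0.0014  0.0012 -1.    ] jawyaw -93.6 fixrot [-0.014 -0.016  0.001] F [0.67 3.13 0.24] op 0.0194
```

```bash
python3 -m crank '[{"linear":[0.01,0.045,-0.04],"rot":[-0.01,-0.02,0],"hand":0}]'
python3 - <<'E'
from wh import *
ang(1);st(-93.6)
E
```

```text
clock: 8.57
tool_pos: [0.4389, -0.1873, 0.1255]
orientation: [171.6, 90.0, -12.0]
force: [0.6, 0.3, -0.6]
opening: 0.0188
t 8.57 ang-to-slot -2.131 rad r 0.0919 n 3
t 8.62 p [ 0.4387 -0.187   0.125 ] axis [ 3.e-04  0.e+00 -1.e+00] jawyaw -93.61 fixrot [-0.     0.003  0.001] F [-1.22  0.23 -1.85] op 0.0193
```

```bash
python3 -m crank '[{"linear":[0,0,-0.11],"rot":[0,0,0],"hand":0}]'
python3 - <<'E'
from wh import *
st(-93.6);ang(3);st(-93.6)
E
```

```text
clock: 8.75
tool_pos: [0.439, -0.1872, 0.1186]
orientation: [157.0, 89.9, -26.6]
force: [-0.5, -1.9, 2.0]
opening: 0.0195
t 8.75 p [ 0.439  -0.1872  0.1186] axis [ 1.2e-03 -6.0e-04 -1.0e+00] jawyaw -93.58 fixrot [ 0.007  0.014 -0.005] F [-0.55 -1.87  1.97] op 0.0195
t 8.75 ang-to-slot -1.937 rad r 0.0939 n 3
t 8.85 ang-to-slot -1.775 rad r 0.0886 n 3
t 8.9 p [ 0.4384 -0.1872  0.118 ] axis [-7.e-04 -4.e-04 -1.e+00] jawyaw -93.59 fixrot [ 0.005 -0.008 -0.001] F [-0.27 -1.46  0.72] op 0.0192
```

```bash
python3 -m crank '[{"linear":[0.01,0.01,-0.03],"rot":[0,0,0],"hand":0}]'
python3 - <<'E'
from wh import *
st(-93.6);ang(3);st(-93.6)
s=snap('side','side6.png')
b=s['image'][130:190,250:330]
cv2.imwrite('pics/c11.png',cv2.resize(b,None,fx=9,fy=9,interpolation=cv2.INTER_CUBIC)[:,:,::-1])
E
```

```text
clock: 9.02
tool_pos: [0.4391, -0.1869, 0.1164]
orientation: [57.8, 89.9, -125.8]
force: [-0.9, -2.4, 2.0]
opening: 0.0193
t 9.03 p [ 0.4391 -0.1869  0.1164] axis [-6.e-04 -8.e-04 -1.e+00] jawyaw -93.59 fixrot [ 0.009 -0.007 -0.002] F [-0.86 -2.4   2.  ] op 0.0193
hole not seen 9.125
t 9.18 p [ 0.4391 -0.1868  0.1163] axis [-7.e-04 -6.e-04 -1.e+00] jawyaw -93.59 fixrot [ 0.007 -0.008 -0.002] F [-0.61 -0.88  1.3 ] op 0.0193
```

View pics/c11.png

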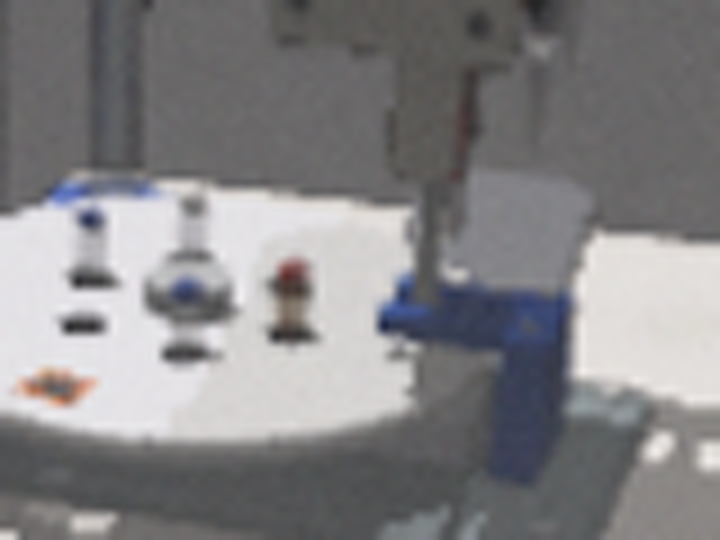

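```bash
python3 - <<'E'
s=open('wh.py').read()
a=s.index("        k,l,stt");b=s.index("        if best is None")
s=s[:a]+"""        ys,xs=np.nonzero(m);best=None
        if len(xs)>3:
            P=np.array([onz(s,x,y,z)[:2]-AX for x,y in zip(xs,ys)]);r=np.hypot(*P.T);k=(r>.07)&(r<.1)
            if k.sum()>3: best=(k.sum(),np.median(P[k],0)*.3+P[k].mean(0)*.7)
"""+s[b:]
s=s.replace("c=monitor.get_obs()['clock'];s=eyes.snapshot(cam)","c=monitor.get_obs()['clock'];s=eyes.snapshot(cam);last=s").replace("(4,90,80),(20","(5,70,70),(22")
open('wh.py','w').write(s)
from wh import *
class E0:
    snapshot=staticmethod(lambda n:ld('side6'))
import wh;wh.eyes=E0
wh.ang(1,z=.050)
E
```

```text
t 9.22 ang-to-slot -1.786 rad r 0.0894 n 8
```

```bash
python3 - <<'E'
from wh import *
ang(4,z=.049);st(-93.6)
E
```

```text
t 9.22 ang-to-slot -1.813 rad r 0.0884 n 10
t 9.28 ang-to-slot -1.812 rad r 0.0863 n 9
t 9.32 ang-to-slot -1.798 rad r 0.0875 n 8
t 9.38 ang-to-slot -1.798 rad r 0.0875 n 8
omega 0.116
t 9.43 p [ 0.439  -0.1867  0.1164] axis [-5.e-04 -5.e-04 -1.e+00] jawyaw -93.59 fixrot [ 0.005 -0.005 -0.002] F [-0.88 -1.55  1.74] op 0.0191
```

```bash
python3 -m crank '[{"linear":[0,0,0.025],"rot":[0,0,0],"hand":0},{"linear":[0,0,0],"rot":[0,0,0],"hand":0},{"linear":[0,0,0],"rot":[0,0,0],"hand":0}]'
python3 - <<'E'
from wh import *
ang(4,z=.05);st(-93.6)
E
```

```text
clock: 9.8
tool_pos: [0.4391, -0.1866, 0.118]
orientation: [71.1, 90.0, -112.5]
force: [-0.2, -0.8, -0.5]
opening: 0.0192
t 9.80 ang-to-slot -1.757 rad r 0.0860 n 12
t 9.85 ang-to-slot -1.741 rad r 0.0881 n 11
t 9.90 ang-to-slot -1.753 rad r 0.0872 n 10
t 9.95 ang-to-slot -1.731 rad r 0.0897 n 10
omega 0.133
t 10.0 p [ 0.4391 -0.1866  0.118 ] axis [-2.e-04 -3.e-04 -1.e+00] jawyaw -93.6 fixrot [ 0.003 -0.003 -0.   ] F [ 1.05 -1.08  1.09] op 0.0192
```

```bash
python3 -m crank '[{"linear":[0,0,0.012],"rot":[0,0,0],"hand":0},{"linear":[0,0,0],"rot":[0,0,0],"hand":0},{"linear":[0,0,0],"rot":[0,0,0],"hand":0},{"linear":[0,0,0],"rot":[0,0,0],"hand":0}]'
python3 - <<'E'
from wh import *
ang(4,z=.05);st(-93.6)
E
```

```text
clock: 10.5
tool_pos: [0.439, -0.1865, 0.1186]
orientation: [16.3, 90.0, -167.3]
force: [0.4, -0.7, -0.1]
opening: 0.0193
t 10.50 ang-to-slot -1.513 rad r 0.0848 n 10
t 10.55 ang-to-slot -1.477 rad r 0.0876 n 10
t 10.60 ang-to-slot -1.482 rad r 0.0868 n 13
t 10.65 ang-to-slot -1.473 rad r 0.0890 n 11
omega 0.232
t 10.7 p [ 0.439  -0.1865  0.1186] axis [-5.e-04 -1.e-04 -1.e+00] jawyaw -93.6 fixrot [ 0.001 -0.005  0.   ] F [ 0.46 -1.21  0.77] op 0.0193
```

```bash
python3 -m crank '[{"linear":[0,0,0],"rot":[0,0,0],"hand":0},{"linear":[0,0,0],"rot":[0,0,0],"hand":0},{"linear":[0,0,0],"rot":[0,0,0],"hand":0},{"linear":[0,0,0],"rot":[0,0,0],"hand":0},{"linear":[0,0,0],"rot":[0,0,0],"hand":0}]'
python3 - <<'E'
from wh import *
ang(3,z=.05);st(-93.6)
E
```

```text
clock: 11.32
tool_pos: [0.439, -0.1865, 0.1186]
orientation: [18.3, 90.0, -165.3]
force: [-0.3, -0.7, 0.3]
opening: 0.0192
t 11.32 ang-to-slot -1.179 rad r 0.0866 n 11
t 11.38 ang-to-slot -1.165 rad r 0.0860 n 12
t 11.43 ang-to-slot -1.165 rad r 0.0864 n 11
omega 0.142
t 11.47 p [ 0.439  -0.1865  0.1186] axis [-4.e-04 -1.e-04 -1.e+00] jawyaw -93.6 fixrot [ 0.001 -0.005  0.001] F [-0.15 -1.2   0.01] op 0.0194
```

```bash
python3 -m crank '[{"linear":[0,-0.008,-0.006],"rot":[0,0,0],"hand":0},{"linear":[0,0,0],"rot":[0,0,0],"hand":0},{"linear":[0,0,0],"rot":[0,0,0],"hand":0},{"linear":[0,0,0],"rot":[0,0,0],"hand":0},{"linear":[0,0,0],"rot":[0,0,0],"hand":0},{"linear":[0,0,0],"rot":[0,0,0],"hand":0}]'
python3 - <<'E'
from wh import *
ang(3,z=.05);st(-93.6)
E
```

```text
clock: 12.22
tool_pos: [0.4391, -0.1871, 0.1183]
orientation: [30.7, 90.0, -152.9]
force: [0.2, -0.3, 0.2]
opening: 0.0193
t 12.22 ang-to-slot -0.815 rad r 0.0722 n 14
t 12.28 ang-to-slot -0.804 rad r 0.0790 n 13
t 12.32 ang-to-slot -0.789 rad r 0.0792 n 14
omega 0.264
t 12.38 p [ 0.4391 -0.1871  0.1183] axis [-4.e-04 -2.e-04 -1.e+00] jawyaw -93.6 fixrot [ 0.002 -0.004  0.   ] F [-1.07 -0.77  0.88] op 0.0197
```

```bash
python3 -m crank '[{"linear":[0,0,-0.008],"rot":[0,0,0],"hand":0},{"linear":[0,0,0],"rot":[0,0,0],"hand":0}]'
python3 - <<'E'
from wh import *
ang(1,z=.05);st(-93.6)
s=snap('side','side7.png')
b=s['image'][130:190,250:330]
cv2.imwrite('pics/c12.png',cv2.resize(b,None,fx=9,fy=9,interpolation=cv2.INTER_CUBIC)[:,:,::-1])
im=s['image'];m=mask(im,(5,70,70),(22,255,255));m[:125]=0;m[195:]=0;m[:,:225]=0;m[:,325:]=0
ys,xs=np.nonzero(m);print([(x,y) for x,y in zip(xs,ys)])
E
```

```text
clock: 12.62
tool_pos: [0.4391, -0.1871, 0.1178]
orientation: [39.4, 90.0, -144.2]
force: [-0.3, -0.8, 0.8]
opening: 0.0197
t 12.62 ang-to-slot -0.771 rad r 0.0880 n 8
t 12.68 p [ 0.4391 -0.1871  0.1178] axis [-3.e-04 -3.e-04 -1.e+00] jawyaw -93.6 fixrot [ 0.003 -0.004 -0.   ] F [0.47 0.13 0.53] op 0.0197
[(np.int64(287), np.int64(172)), (np.int64(282), np.int64(173)), (np.int64(283), np.int64(173)), (np.int64(288), np.int64(173)), (np.int64(283), np.int64(174)), (np.int64(284), np.int64(174)), (np.int64(286), np.int64(174)), (np.int64(287), np.int64(174)), (np.int64(288), np.int64(174)), (np.int64(289), np.int64(174))]
```

View pics/c12.png

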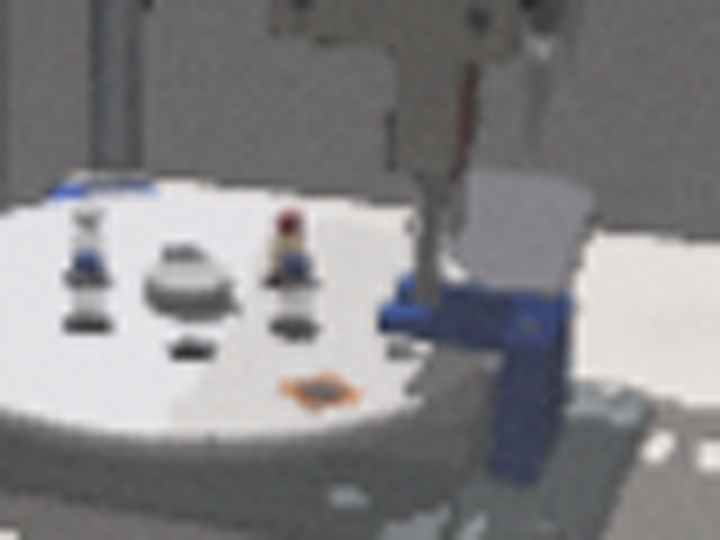

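```bash
cat >> wh.py <<'E'
def man(s,cx,cy,z=.05,k=9,o=(250,130)):
    p=onz(s,(cx+.5)/k-.5+o[0],(cy+.5)/k-.5+o[1],z)[:2]-AX
    print('manual ang',np.radians((np.degrees(np.arctan2(p[1],p[0]))-176.7+180)%360-180).round(3),'r',np.hypot(*p).round(4),p+AX)
def look(fn):
    c=monitor.get_obs()['clock'];s=snap('side',fn+'.png')
    b=s['image'][130:190,250:330];cv2.imwrite('pics/%sc.png'%fn,cv2.resize(b,None,fx=9,fy=9,interpolation=cv2.INTER_CUBIC)[:,:,::-1]);print('pic t',c)
E
python3 - <<'E'
from wh import *
man(ld('side7'),321,391)
E
python3 -m crank '[{"linear":[0,0,0],"rot":[0,0,0],"hand":0},{"linear":[0,0,0],"rot":[0,0,0],"hand":0},{"linear":[0,0,0],"rot":[0,0,0],"hand":0},{"linear":[0,0,0],"rot":[0,0,0],"hand":0}]'
python3 - <<'E'
from wh import *
look('side8');st(-93.6)
E
```

```text
manual ang -0.739 r 0.0842 [ 0.46476902 -0.13189559]
clock: 13.22
tool_pos: [0.4392, -0.1871, 0.1179]
orientation: [57.8, 90.0, -125.8]
force: [0.4, -0.1, -0.8]
opening: 0.0197
pic t 13.225
t 13.28 p [ 0.4391 -0.1871  0.1179] axis [-2.e-04 -3.e-04 -1.e+00] jawyaw -93.6 fixrot [ 0.003 -0.003 -0.001] F [-0.31 -0.77  1.63] op 0.0191
```

View pics/side8c.png

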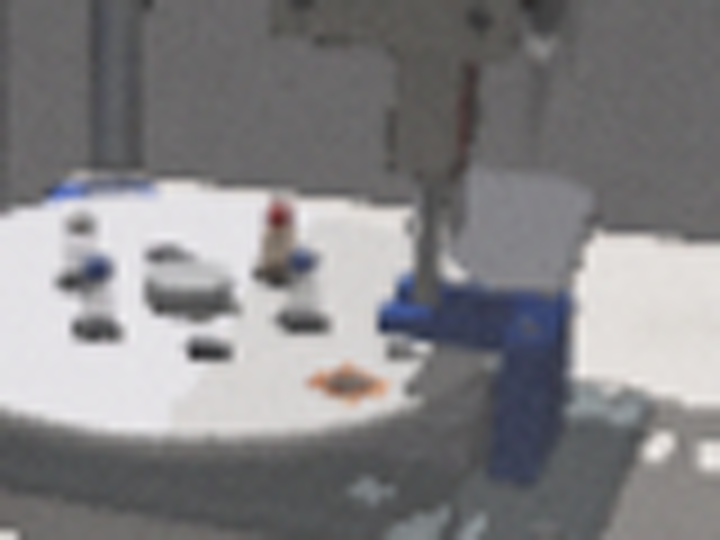

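```bash
python3 - <<'E'
from wh import *
man(ld('side8'),348,382.5)
E
python3 -m crank '[{"linear":[0,0,0],"rot":[0,0,0],"hand":0},{"linear":[0,0,0],"rot":[0,0,0],"hand":0},{"linear":[0,0,0],"rot":[0,0,0],"hand":0},{"linear":[0,0,0],"rot":[0,0,0],"hand":0}]'
python3 - <<'E'
from wh import *
look('side9');st(-93.6)
E
```

```text
manual ang -0.595 r 0.0835 [ 0.45731038 -0.14140228]
clock: 13.78
tool_pos: [0.4392, -0.1871, 0.1179]
orientation: [54.2, 90.0, -129.4]
force: [0.9, -0.3, 1.4]
opening: 0.0197
pic t 13.775
t 13.82 p [ 0.4391 -0.1871  0.1179] axis [-3.e-04 -3.e-04 -1.e+00] jawyaw -93.6 fixrot [ 0.003 -0.003 -0.001] F [ 0.74 -0.97  0.86] op 0.0195
```

View pics/side9c.png

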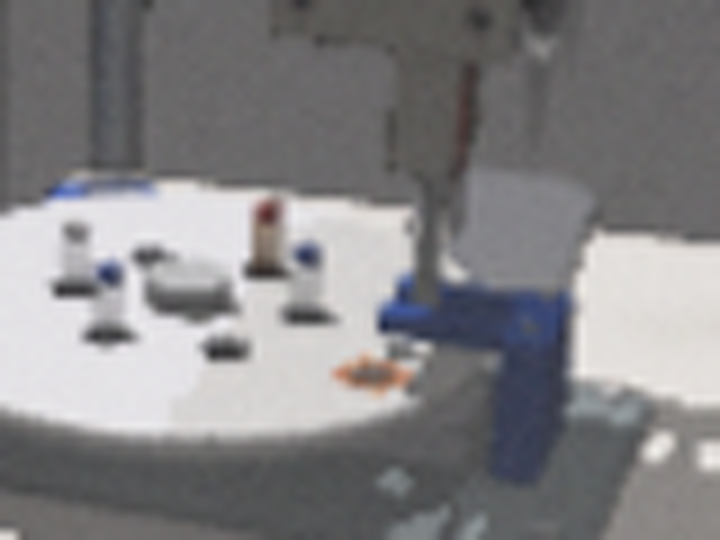

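```bash
python3 - <<'E'
from wh import *
man(ld('side9'),374,374)
E
python3 -m crank '[{"linear":[0,0,-0.003],"rot":[0,0,0],"hand":0},{"linear":[0,0,0],"rot":[0,0,0],"hand":0},{"linear":[0,0,0],"rot":[0,0,0],"hand":0},{"linear":[0,0,0],"rot":[0,0,0],"hand":0}]'
python3 - <<'E'
from wh import *
look('side10');st(-93.6)
E
```

```text
manual ang -0.453 r 0.0843 [ 0.45008562 -0.15092426]
clock: 14.32
tool_pos: [0.4392, -0.1872, 0.1177]
orientation: [65.5, 90.0, -118.1]
force: [-0.6, -1.3, 0.9]
opening: 0.0194
pic t 14.325
t 14.38 p [ 0.4391 -0.1871  0.1177] axis [-2.e-04 -3.e-04 -1.e+00] jawyaw -93.6 fixrot [ 0.004 -0.003 -0.001] F [-0.45 -0.77  0.6 ] op 0.0192
```

View pics/side10c.png

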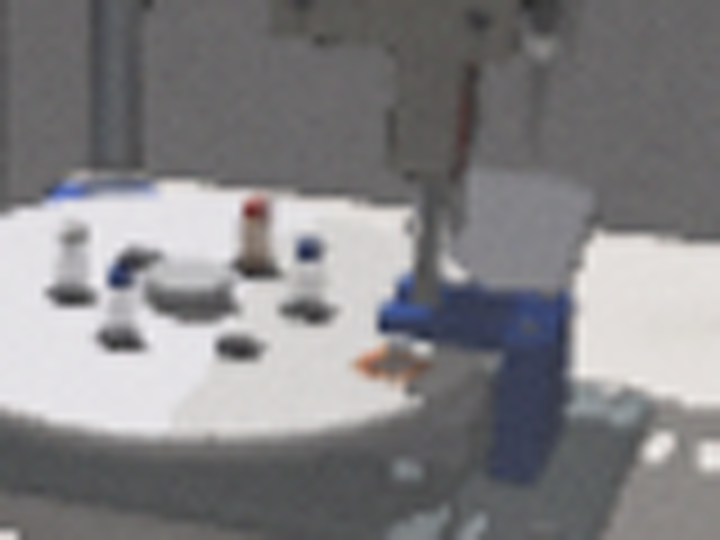

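```bash
python3 - <<'E'
from wh import *
man(ld('side10'),393,362)
E
python3 -m crank '[{"linear":[0,0,0],"rot":[0,0,0],"hand":0},{"linear":[0,0,0],"rot":[0,0,0],"hand":0},{"linear":[0,0,0],"rot":[0,0,0],"hand":0},{"linear":[0,0,0],"rot":[0,0,0],"hand":0}]'
python3 - <<'E'
from wh import *
look('side11');st(-93.6)
E
```

```text
manual ang -0.303 r 0.0834 [ 0.44557593 -0.16270823]
clock: 14.88
tool_pos: [0.4391, -0.1871, 0.1177]
orientation: [57.2, 90.0, -126.4]
force: [0.1, -1.1, 0.7]
opening: 0.0192
pic t 14.875
t 14.93 p [ 0.4392 -0.1872  0.1177] axis [-2.e-04 -4.e-04 -1.e+00] jawyaw -93.6 fixrot [ 0.004 -0.003 -0.001] F [-0.44 -0.55  0.51] op 0.0191
```

View pics/side11c.png

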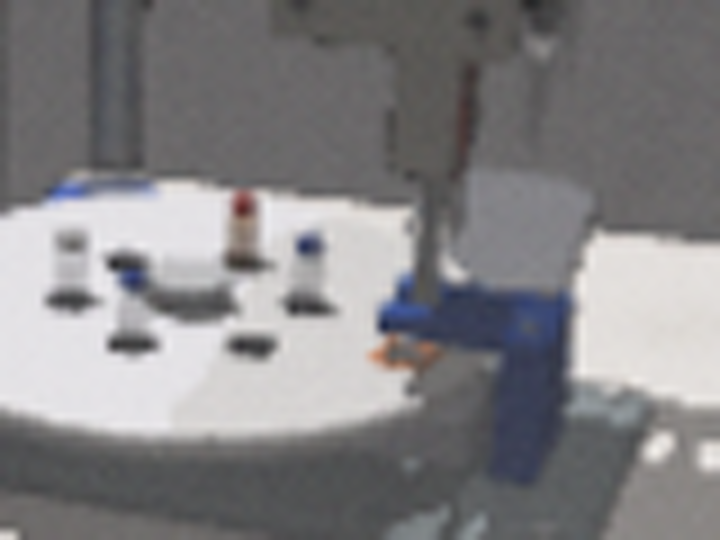

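```bash
python3 - <<'E'
from wh import *
man(ld('side11'),407,351)
# side vial blue cap-based rotation check between side10, side11
E
python3 -m crank '[{"linear":[0,0,0],"rot":[0,0,0],"hand":0},{"linear":[0,0,0],"rot":[0,0,0],"hand":0}]'
python3 - <<'E'
from wh import *
look('side12');st(-93.6)
E
```

```text
manual ang -0.17 r 0.0832 [ 0.44251049 -0.17332496]
clock: 15.18
tool_pos: [0.4392, -0.1871, 0.1177]
orientation: [66.5, 90.0, -117.1]
force: [0.5, -0.5, 1.3]
opening: 0.0193
pic t 15.175
t 15.22 p [ 0.4392 -0.1871  0.1177] axis [-2.e-04 -3.e-04 -1.e+00] jawyaw -93.6 fixrot [ 0.004 -0.002 -0.001] F [-0.86 -1.15  0.74] op 0.0195
```

View pics/side12c.png

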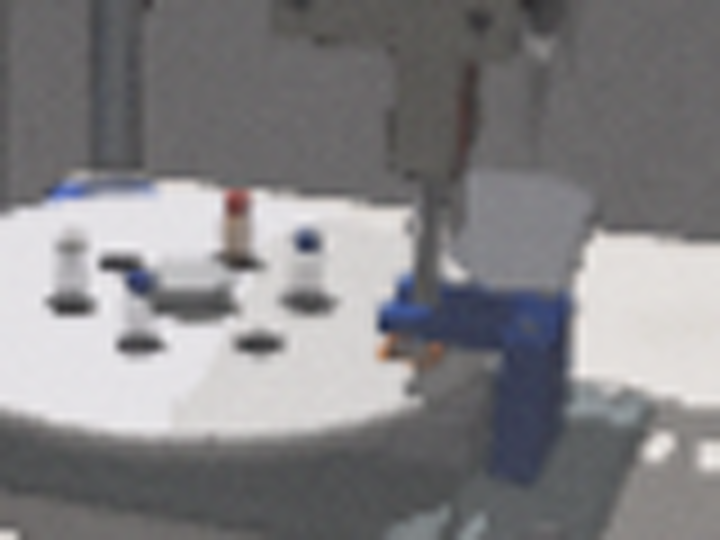

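```bash
python3 -m crank '[{"linear":[0,0,0],"rot":[0,0,0],"hand":0}]'
python3 - <<'E'
from wh import *
look('side13');st(-93.6)
ims=[cv2.resize(ld('side%d'%k)['image'][150:180,285:310],None,fx=14,fy=14,interpolation=cv2.INTER_CUBIC) for k in(11,13)]
cv2.imwrite('pics/cmp13.png',np.hstack(ims)[:,:,::-1])
E
```

```text
clock: 15.35
tool_pos: [0.4391, -0.1871, 0.1177]
orientation: [58.0, 90.0, -125.6]
force: [-0.4, -1.6, 1.2]
opening: 0.0194
pic t 15.35
t 15.4 p [ 0.4392 -0.1871  0.1177] axis [-1.e-04 -3.e-04 -1.e+00] jawyaw -93.6 fixrot [ 0.004 -0.002 -0.   ] F [ 0.14 -0.51  0.45] op 0.0192
```

View pics/cmp13.png

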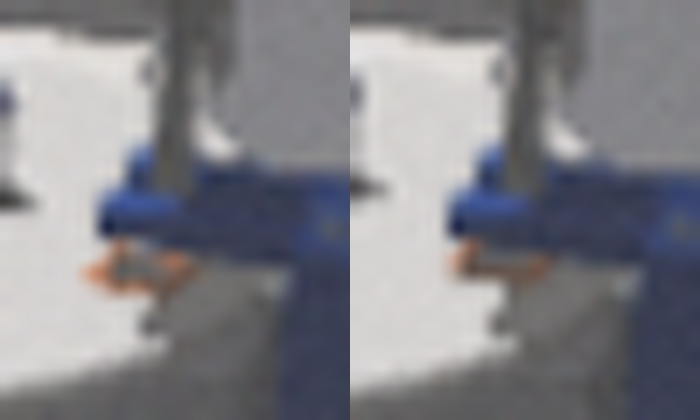

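```bash
python3 - <<'E'
from wh import *
s=ld('side13')
for c in [(455,258),(490,270),(545,268),(500,266)]:
    print(c,onz(s,(c[0]-350+.5)/14-.5+285,(c[1]+.5)/14-.5+150,.05))
s=ld('side11')
for c in [(85,272),(125,245),(155,292),(198,264)]:
    print(c,onz(s,(c[0]+.5)/14-.5+285,(c[1]+.5)/14-.5+150,.05))
E
```

```text
(455, 258) [ 0.45150524 -0.17516506  0.05      ]
(490, 270) [ 0.44289354 -0.17109333  0.05      ]
(545, 268) [ 0.43131722 -0.17592428  0.05      ]
(500, 266) [ 0.441122   -0.17392628  0.05      ]
(85, 272) [ 0.45443215 -0.16627974  0.05      ]
(125, 245) [ 0.44844531 -0.18361735  0.05      ]
(155, 292) [ 0.43772467 -0.16041421  0.05      ]
(198, 264) [ 0.43102152 -0.17829147  0.05      ]
```

```bash
python3 -m crank '[{"linear":[0,0,-0.06],"rot":[0,0,0],"hand":0}]'
python3 - <<'E'
from wh import *
st(-93.6)
E
```

```text
clock: 15.52
tool_pos: [0.4393, -0.1872, 0.1142]
orientation: [115.3, 90.0, -68.3]
force: [-0.6, -1.9, 2.0]
opening: 0.0193
t 15.53 p [ 0.4393 -0.1872  0.1142] axis [ 2.e-04 -5.e-04 -1.e+00] jawyaw -93.59 fixrot [ 0.006  0.002 -0.002] F [-0.63 -1.93  1.95] op 0.0193
```

```bash
python3 - <<'E'
from wh import *
look('side14');st(-93.6)
ims=[cv2.resize(ld('side%d'%k)['image'][150:180,285:310],None,fx=14,fy=14,interpolation=cv2.INTER_CUBIC) for k in(13,14)]
cv2.imwrite('pics/cmp14.png',np.hstack(ims)[:,:,::-1])
E
```

```text
pic t 15.525
t 15.57 p [ 0.439  -0.1872  0.1136] axis [-4.e-04 -3.e-04 -1.e+00] jawyaw -93.6 fixrot [ 0.003 -0.004  0.   ] F [ 0.15 -1.12  0.45] op 0.0196
```

View pics/cmp14.png

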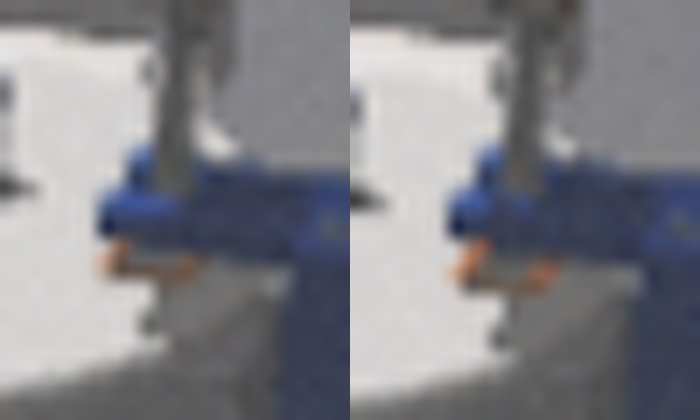

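```bash
python3 -m crank '[{"linear":[0,0,0.06],"rot":[0,0,0],"hand":0},{"linear":[0,0,0],"rot":[0,0,0],"hand":0}]'
python3 - <<'E'
from wh import *
st(-93.6);look('side15');st(-93.6)
ims=[cv2.resize(ld('side%d'%k)['image'][150:180,285:310],None,fx=14,fy=14,interpolation=cv2.INTER_CUBIC) for k in(13,15)]
cv2.imwrite('pics/cmp15.png',np.hstack(ims)[:,:,::-1])
E
```

```text
clock: 15.82
tool_pos: [0.4392, -0.1872, 0.1174]
orientation: [53.0, 90.0, -130.5]
force: [0.3, -1.2, -0.8]
opening: 0.0192
t 15.82 p [ 0.4392 -0.1872  0.1174] axis [-3.e-04 -4.e-04 -1.e+00] jawyaw -93.6 fixrot [ 0.004 -0.004 -0.001] F [ 0.34 -1.24 -0.79] op 0.0192
pic t 15.825
t 15.88 p [ 0.4391 -0.1871  0.1172] axis [-5.e-04 -2.e-04 -1.e+00] jawyaw -93.6 fixrot [ 0.002 -0.005  0.001] F [-0.04 -0.45 -0.26] op 0.0194
```

View pics/cmp15.png

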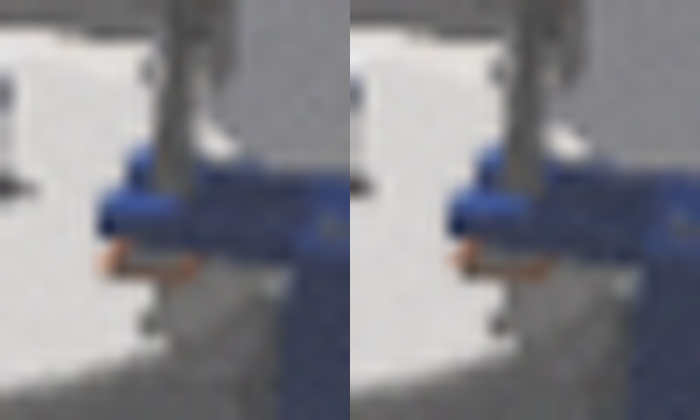

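```bash
python3 -m crank '[{"linear":[0,0,0.004],"rot":[0,0,0],"hand":0},{"linear":[0,0,0],"rot":[0,0,0],"hand":0}]'
python3 - <<'E'
from wh import *
st(-93.6);look('side16');st(-93.6)
ims=[cv2.resize(ld('side%d'%k)['image'][150:180,285:310],None,fx=14,fy=14,interpolation=cv2.INTER_CUBIC) for k in(15,16)]
cv2.imwrite('pics/cmp16.png',np.hstack(ims)[:,:,::-1])
E
```

```text
clock: 16.12
tool_pos: [0.4386, -0.187, 0.1171]
orientation: [-2.0, 89.9, 174.3]
force: [-0.8, -2.1, -0.5]
opening: 0.0193
t 16.12 p [ 0.4386 -0.187   0.1171] axis [-1.3e-03  1.0e-04 -1.0e+00] jawyaw -93.62 fixrot [-0.001 -0.015  0.004] F [-0.82 -2.13 -0.5 ] op 0.0193
pic t 16.125
t 16.18 p [ 0.4387 -0.187   0.1171] axis [-1.2e-03  1.0e-04 -1.0e+00] jawyaw -93.62 fixrot [-0.001 -0.014  0.004] F [ 0.05 -1.5  -0.35] op 0.0191
```

View pics/cmp16.png

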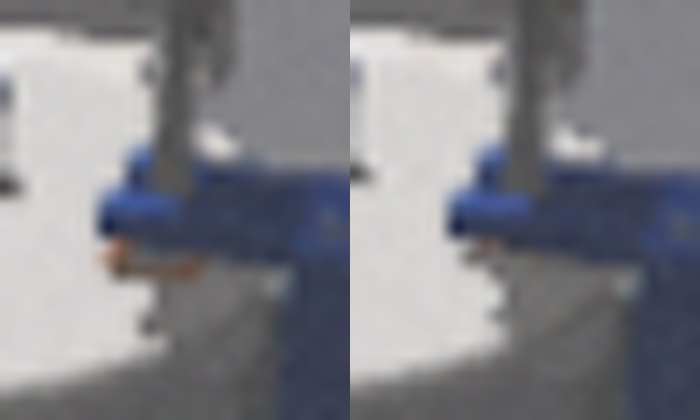

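```bash
python3 -m crank '[{"linear":[0.005,0,-0.08],"rot":[0,-0.01,0],"hand":0}]'
python3 - <<'E'
from wh import *
st(-93.6);look('side17');st(-93.6)
ims=[cv2.resize(ld('side%d'%k)['image'][150:180,285:310],None,fx=14,fy=14,interpolation=cv2.INTER_CUBIC) for k in(16,17)]
cv2.imwrite('pics/cmp17.png',np.hstack(ims)[:,:,::-1])
E
```

```text
clock: 16.3
tool_pos: [0.4391, -0.187, 0.1124]
orientation: [-176.0, 90.0, 0.3]
force: [-0.0, -0.9, 1.0]
opening: 0.0194
t 16.3 p [ 0.4391 -0.187   0.1124] axis [ 1.e-04  0.e+00 -1.e+00] jawyaw -93.61 fixrot [-0.     0.001  0.003] F [-0.04 -0.92  0.97] op 0.0194
pic t 16.3
t 16.35 p [ 0.4387 -0.1869  0.1116] axis [-7.e-04  2.e-04 -1.e+00] jawyaw -93.62 fixrot [-0.002 -0.008  0.005] F [-0.25 -2.74  1.34] op 0.0196
```

View pics/cmp17.png

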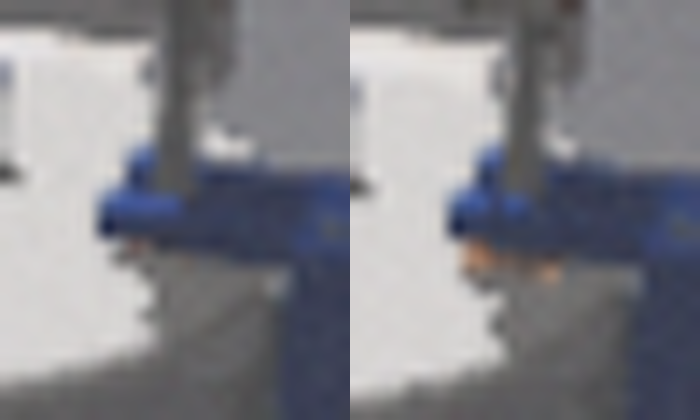

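```bash
python3 -m crank '[{"linear":[0.005,-0.015,-0.05],"rot":[0,-0.01,0],"hand":0}]'
python3 - <<'E'
from wh import *
st(-93.6);look('side18');st(-93.6)
ims=[cv2.resize(ld('side%d'%k)['image'][150:180,285:310],None,fx=14,fy=14,interpolation=cv2.INTER_CUBIC) for k in(17,18)]
cv2.imwrite('pics/cmp18.png',np.hstack(ims)[:,:,::-1])
E
```

```text
clock: 16.48
tool_pos: [0.4391, -0.1878, 0.1084]
orientation: [-126.2, 90.0, 50.2]
force: [-0.4, -2.0, -0.2]
opening: 0.0194
t 16.48 p [ 0.4391 -0.1878  0.1084] axis [ 2.e-04  3.e-04 -1.e+00] jawyaw -93.62 fixrot [-0.003  0.002  0.004] F [-0.41 -1.97 -0.25] op 0.0194
pic t 16.475
t 16.52 p [ 0.4388 -0.1878  0.1078] axis [-4.e-04  4.e-04 -1.e+00] jawyaw -93.63 fixrot [-0.005 -0.004  0.006] F [-0.29 -1.37 -2.39] op 0.0192
```

View pics/cmp18.png

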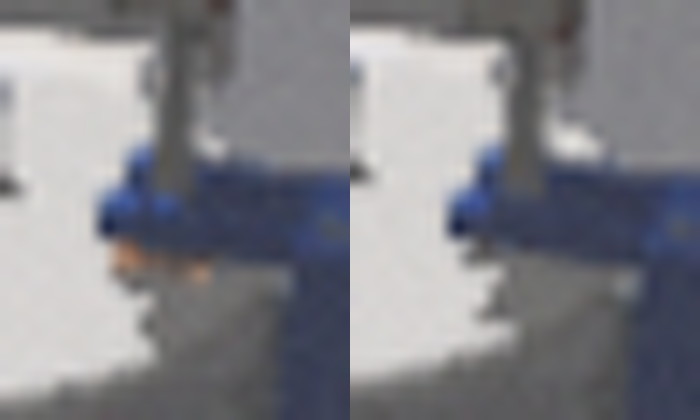

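```bash
python3 -m crank '[{"linear":[0.005,0.01,-0.08],"rot":[0,0,0],"hand":0},{"linear":[0,0,-0.05],"rot":[0,0,0],"hand":0}]'
python3 -c "
from wh import *
st(-93.6)"
python3 -m crank '[{"linear":[0,0,-0.05],"rot":[0,0,0],"hand":0}]'
python3 -c "
from wh import *
st(-93.6)"
```

```text
clock: 16.77
tool_pos: [0.4391, -0.1873, 0.0994]
orientation: [-40.7, 90.0, 135.7]
force: [0.2, -1.6, 0.2]
opening: 0.0194
t 16.77 p [ 0.4391 -0.1873  0.0994] axis [-5.e-04  5.e-04 -1.e+00] jawyaw -93.64 fixrot [-0.005 -0.005  0.008] F [ 0.2  -1.61  0.19] op 0.0194
clock: 16.9
tool_pos: [0.4391, -0.1873, 0.0961]
orientation: [-31.3, 90.0, 145.0]
force: [-0.2, -1.0, -0.2]
opening: 0.0195
t 16.9 p [ 0.4391 -0.1873  0.0961] axis [-6.e-04  4.e-04 -1.e+00] jawyaw -93.64 fixrot [-0.005 -0.007  0.008] F [-0.21 -0.96 -0.18] op 0.0195
```

```bash
python3 -m crank '[{"linear":[0,0,-0.08],"rot":[0,0,0],"hand":0},{"linear":[0,0,-0.06],"rot":[0,0,0],"hand":0}]'
python3 -c "
from wh import *
st(-93.6)"
python3 -m crank '[{"linear":[0,0,-0.06],"rot":[0,0,0],"hand":0}]'
python3 -c "
from wh import *
st(-93.6)"
```

```text
clock: 17.15
tool_pos: [0.4391, -0.1872, 0.0871]
orientation: [-33.6, 90.0, 142.8]
force: [0.1, -2.1, 0.3]
opening: 0.0196
t 17.15 p [ 0.4391 -0.1872  0.0871] axis [-7.e-04  5.e-04 -1.e+00] jawyaw -93.64 fixrot [-0.006 -0.008  0.009] F [ 0.1  -2.08  0.33] op 0.0196
clock: 17.27
tool_pos: [0.4391, -0.1872, 0.0832]
orientation: [-30.8, 90.0, 145.5]
force: [-0.8, -1.7, -0.4]
opening: 0.0195
t 17.27 p [ 0.4391 -0.1872  0.0832] axis [-7.e-04  5.e-04 -1.e+00] jawyaw -93.64 fixrot [-0.006 -0.008  0.008] F [-0.78 -1.67 -0.41] op 0.0195
```

```bash
python3 -m crank '[{"linear":[0,0,-0.04],"rot":[0,0,0],"hand":0}]'
python3 -c "
from wh import *
st(-93.6)"
python3 -m crank '[{"linear":[0,0,-0.02],"rot":[0,0,0],"hand":0}]'
python3 -c "
from wh import *
st(-93.6)"
```

```text
clock: 17.4
tool_pos: [0.439, -0.1872, 0.0806]
orientation: [-25.4, 89.9, 150.9]
force: [0.2, -1.3, 0.3]
opening: 0.0194
t 17.4 p [ 0.439  -0.1872  0.0806] axis [-9.e-04  5.e-04 -1.e+00] jawyaw -93.64 fixrot [-0.006 -0.01   0.009] F [ 0.19 -1.29  0.32] op 0.0194
clock: 17.52
tool_pos: [0.4397, -0.1874, 0.08]
orientation: [115.6, 90.0, -68.0]
force: [-2.6, -0.4, 15.8]
opening: 0.0192
t 17.52 p [ 0.4397 -0.1874  0.08  ] axis [ 0.e+00 -1.e-04 -1.e+00] jawyaw -93.61 fixrot [0.001 0.001 0.001] F [-2.59 -0.39 15.79] op 0.0192
```

```bash
python3 -m crank '[{"linear":[0,0,0.005],"rot":[0,0,0],"hand":0.15},{"linear":[0,0,0],"rot":[0,0,0],"hand":0.45},{"linear":[0,0,0],"rot":[0,0,0],"hand":0.45},{"linear":[0,0,0],"rot":[0,0,0],"hand":0.45}]'
python3 - <<'E'
from wh import *
st(-93.6);look('side20')
E
```

```text
clock: 18.02
tool_pos: [0.4397, -0.1871, 0.0803]
orientation: [-127.9, 90.0, 48.5]
force: [-0.4, -0.9, -0.2]
opening: 0.0392
t 18.02 p [ 0.4397 -0.1871  0.0803] axis [ 4.e-04  4.e-04 -1.e+00] jawyaw -93.62 fixrot [-0.005  0.004  0.004] F [-0.41 -0.88 -0.2 ] op 0.0392
pic t 18.025
```

View pics/side20c.png

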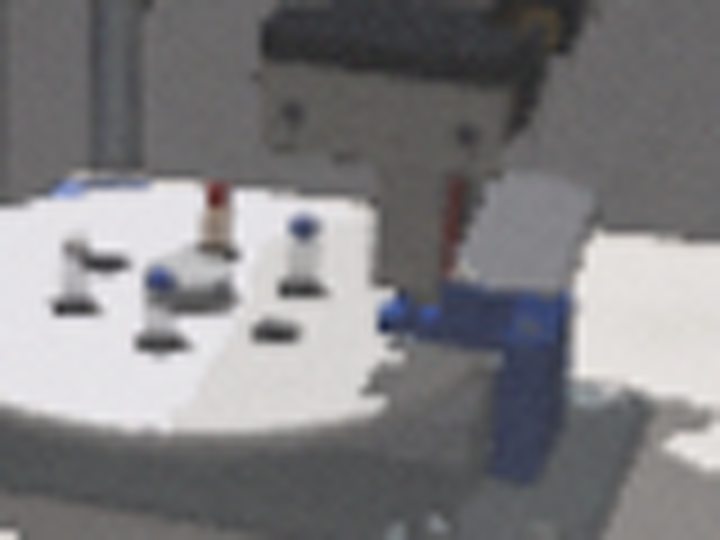

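Fingers are open at 39 mm. Now straight up, then look.

```bash
python3 -m crank '[{"linear":[0,0,0.15],"rot":[0,0,0],"hand":0.45},{"linear":[0,0,0.3],"rot":[0,0,0],"hand":0.45},{"linear":[0,0,0.5],"rot":[0,0,0],"hand":0.45},{"linear":[0,0,0.6],"rot":[0,0,0],"hand":0.45},{"linear":[0,0,0.6],"rot":[0,0,0],"hand":0.45}]'
python3 - <<'E'
from wh import *
st(-93.6);look('side21')
E
```

```text
clock: 18.7
tool_pos: [0.4375, -0.1869, 0.2128]
orientation: [-3.7, 89.7, 172.7]
force: [1.2, -0.8, -0.8]
opening: 0.0392
t 18.7 p [ 0.4375 -0.1869  0.2128] axis [-4.8e-03  6.0e-04 -1.0e+00] jawyaw -93.62 fixrot [-0.007 -0.055  0.004] F [ 1.24 -0.82 -0.84] op 0.0392
pic t 18.7
```

View pics/side21c.png

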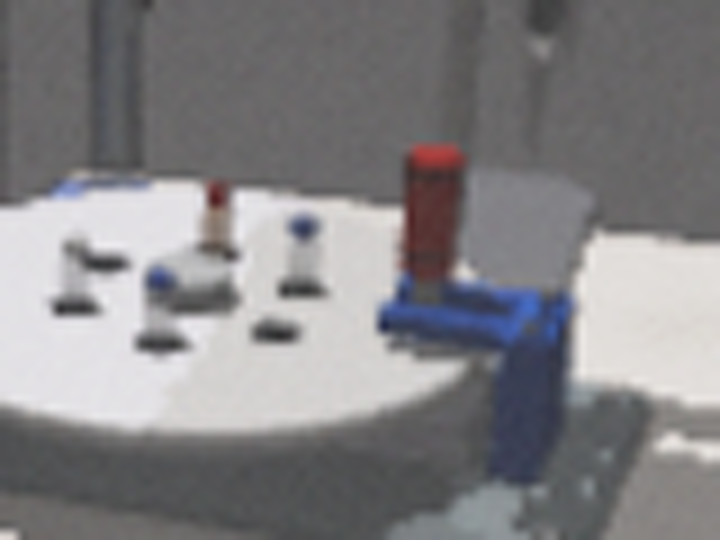

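```bash
python3 -m crank '[{"linear":[0,0,0],"rot":[0,0,0],"hand":0.45},{"linear":[0,0,0],"rot":[0,0,0],"hand":0.45},{"linear":[0,0,0],"rot":[0,0,0],"hand":0.45},{"linear":[0,0,0],"rot":[0,0,0],"hand":0.45},{"linear":[0,0,0],"rot":[0,0,0],"hand":0.45},{"linear":[0,0,0],"rot":[0,0,0],"hand":0.45}]'
python3 - <<'E'
from wh import *
look('side22');a,b=ld('side21'),ld('side22')
d=cv2.absdiff(a['image'],b['image']).max(2)[140:185,250:325];print('max diff wheel',d.max(),(d>25).sum())
P=lambda z:tuple(((q-o+.5)*9).__round__(1) for q,o in zip(proj(b,[.4392,-.1872,z]),(250,130)))
print('expected top',P(.119),'head bottom',P(.075))
c=ld('side0')['image'];e=b['image']
d=cv2.absdiff(c,e).max(2)
for n,(u,v) in dict(amber=(195,225),std=(223,210),scint=(174,278)).items():print(n,(d[v-15:v+15,u-12:u+12]>40).sum())
E
```

```text
clock: 19.5
tool_pos: [0.4389, -0.1874, 0.2168]
orientation: [100.0, 90.0, -83.6]
force: [-0.1, 0.1, 1.0]
opening: 0.0393
pic t 19.5
max diff wheel 44 3
expected top (np.float64(437.9), np.float64(151.5)) head bottom (np.float64(428.6), np.float64(271.1))
amber 2
std 0
scint 0
```

View pics/side22.png

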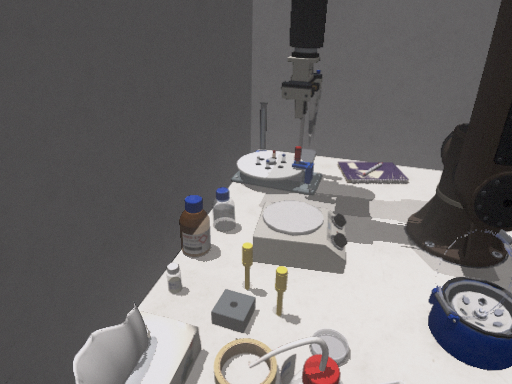

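```bash
python3 -c "
from plant import ticket
print(ticket.close_job())"
```

```text
the job is handed in; nothing more can be done
None
```

The lock pin is fully home in the slot, the wheel is stopped and locked, and the job was handed in at about 19.5 s with the gripper clear.

**What I did:** I lifted the red-headed pin out of its block and centred it in the fork by touching each prong (under about 5 N sideways). I rubbed the wheel down from about 1.1 rad/s to a creep of about 0.25 rad/s. The hole crept under the pin, the pin dropped through it into the slot, and I let go and backed straight up.

**Last checks:**
- **Pin home:** it touched bottom with the foot at about 12 mm, the slot's floor. After release, the head's height in the picture matched that.
- **Wheel locked:** pictures 0.8 s apart after release showed no turning.
- **Bystanders:** the bottles, the vial and the yellow look-alike pins stand where they were.

**What did not go cleanly:**
- **Fork edge:** on the way in, the foot first touched the edge of a prong with about 7 N before I centred it.
- **Creep speed:** during part of the approach the wheel ran at 0.37–0.41 rad/s, at the limit. Over the last 0.8 rad or so it was at roughly 0.2–0.26 rad/s.
- **Early press:** my first press came slightly early and pressed the plate down about 4 mm with a few newtons, stalling the wheel. I eased off and let it creep on.
- **Jump at the hole:** the wheel's speed as the pin dropped in was not measured. It moved several millimetres within 0.3 s there, with about 2 N sideways on the pin.
- **Floor contact:** the final seating pushed about 16 N onto the slot's floor, with no sign that it bore on the wheel.

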